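# Fetch the small pot from behind the others

## Task

The smallest pigment pot stands at the back of the little wooden pot rack, boxed in by two bigger pots. First move both bigger pots off onto the plywood board, then stand the smallest pot upright in the middle of the cream tile, and only then put the two bigger pots back on the rack, each upright on the same round pad it came from. Don't tip any pot over or shift the bowl and the tape roll nearby.

Things in the scene. Friction and masses are not known exactly. Their poses are not given: they have to be found in the camera images.
- pot_large_center (a point): Largest of the three pigment pots: 49 mm diameter, 62 mm high, yellow label, blue cap; about 90 g (may vary by a third). At the start on one of the two front pads of the rack (left or right). A capped round pot, plain vertical sides, symmetric about its upright z axis; grasp it round the body. This point is its centre, half-way up.
- pot_medium_center (a point): Middle-sized pot: 42 mm diameter, 53 mm high, blue label, white cap; about 90 g. At the start on the other front pad of the rack. A capped round pot, plain vertical sides, symmetric about its upright z axis; grasp it round the body. This point is its centre, half-way up.
- pot_small_center (a point): Smallest pot: 37 mm diameter, 46 mm high, red-brown label, black cap; about 90 g. At the start on the rear pad of the rack, 3 to 10 mm from each of the front pots and 6 mm in front of the stop block. A capped round pot, plain vertical sides, symmetric about its upright z axis; grasp it round the body. This point is its centre, half-way up.
- rack: Fixed wooden rack, front (-x) to the robot: board 100 (x) x 164 (y) x 10 mm, origin under its centre, on the table. Flat round cork pads on its top (z 10 mm): front two at x -12.5, y +46 and -46 mm; rear one at x 5.5, y 0. Stop block behind the rear pad: x 30 to 44, y -22 to 22, top z 47 mm. Grasp front pots along rack x; the small one, when they are gone, along rack y.
- bat: Fixed, empty plywood board (the side area), 130 (x) x 210 (y) x 8 mm thick, origin at the centre of its underside on the table, z up; turned a little about z. To the left or the right of the rack.
- tile: Fixed cream glazed test tile lying flat, 50 (x) x 58 (y) x 8 mm thick, origin at the centre of its underside on the table, z up. Across the rack from the plywood board. Fixed beside it: a kiln stilt 13 mm high, 85 mm off in its +x, and a spoon 6 mm high, 70 mm off in its -x.
- cup: Bystander, loose: white bisque bowl, 68 mm diameter, 48 mm high, behind the rack, origin at the centre of its underside. Leave it where it is.
- tape: Bystander, loose: roll of masking tape lying flat, 105 mm diameter, 20 mm high, behind the rack, origin at the centre of its underside. Leave it where it is.
There are look-alikes about, which are no part of the job. Leave any purple look-alike of the part that bears pot_medium_center alone.

How it is judged:
On the way, in this order (a step that is already met when the one before it is completed fails the run):
1. both bigger pots stand released on the plywood board, the smallest pot still on its pad (x of pot_large_center in the frame of bat between -0.055 and 0.055 m and y of pot_large_center in the frame of bat between -0.095 and 0.095 m and z of pot_large_center in the frame of bat between 0.035 and 0.043 m and angle between each of pot_large_center, pot_medium_center's own z axis and vertical below 0.1 rad and linear speed of each of pot_large, pot_medium below 0.02 m/s and contact force between the fingers and pot_large below 0.3 N and x of pot_medium_center in the frame of bat between -0.055 and 0.055 m and y of pot_medium_center in the frame of bat between -0.095 and 0.095 m and z of pot_medium_center in the frame of bat between 0.0305 and 0.0385 m and contact force between the fingers and pot_medium below 0.3 N and distance of pot_small_center from where it was at the start of the episode below 0.015 m), for 0.2 s.
2. the smallest pot stands released in the middle of the tile while the bigger pots wait on the plywood board (horizontal distance between pot_small_center and tile below 0.013 m and height (world z) of pot_small_center between 0.027 and 0.035 m and angle between each of pot_small_center, pot_large_center, pot_medium_center's own z axis and vertical below 0.1 rad and linear speed of each of pot_small, pot_large, pot_medium below 0.02 m/s and contact force between the fingers and pot_small below 0.3 N and x of pot_large_center in the frame of bat between -0.055 and 0.055 m and y of pot_large_center in the frame of bat between -0.095 and 0.095 m and z of pot_large_center in the frame of bat between 0.035 and 0.043 m and contact force between the fingers and pot_large below 0.3 N and x of pot_medium_center in the frame of bat between -0.055 and 0.055 m and y of pot_medium_center in the frame of bat between -0.095 and 0.095 m and z of pot_medium_center in the frame of bat between 0.0305 and 0.0385 m and contact force between the fingers and pot_medium below 0.3 N), for 0.2 s.
At the end, for the whole second after the job is handed in: The smallest pot stands upright on the tile, its axis within 13 mm of the tile's centre; the large and the medium pot stand upright on the rack, each within 13 mm of where it stood at the start; all released and at rest (horizontal distance between pot_small_center and tile below 0.013 m and height (world z) of pot_small_center between 0.027 and 0.035 m and angle between each of pot_small_center, pot_large_center, pot_medium_center's own z axis and vertical below 0.1 rad and linear speed of each of pot_small, pot_large, pot_medium below 0.02 m/s and contact force between the fingers and pot_small below 0.3 N and distance of each of pot_large_center, pot_medium_center from where it was at the start of the episode below 0.013 m and contact force between the fingers and pot_large below 0.3 N and contact force between the fingers and pot_medium below 0.3 N); the robot touches nothing.
It fails at once if a pot is tipped over (more than 35 degrees) (angle between any of pot_large_center, pot_medium_center, pot_small_center's own z axis and vertical above 0.6 rad).
It fails at once if the bowl or the tape roll is shifted by more than 20 mm (distance of any of cup, tape from where it was at the start of the episode above 0.02 m).
It also fails if it takes over 128 s, if anything falls off the work surface, if the arm or the gripper's body presses on something with over 40 N, if the wrist force passes 120 N, or if a joint passes its speed limit or range.

## Robot

A 7-joint arm with a two-finger parallel gripper is mounted at the origin on a cart in front of the work surface, level with it; the furniture and walls round the work are solid. World frame = base frame: x ahead of the robot, y to its left, z up, the work surface at z = 0. Lengths are in m, angles in rad, forces in N, time in s.
With the tool pointing down it reaches from about 0.425 to 0.875 m from the base axis. Payload 4.7 kg.
Tool frame: the origin (TCP) lies midway between the tips of the shut fingers; the grasp point (between the pads) lies 19 mm behind it; z points along the fingers, y is the direction in which the jaws open and shut (so a half turn about z gives the same grasp; the last joint's range is limited). The gripper opens to 87 mm and grips with 3 to 60 N. Pads are 19 mm wide; open, the fingers measure 117 mm over their backs; the gripper's body (75 mm by 190 mm) begins 51 mm behind the grasp point.
Start: joints at [-1.295, 0.321, -0.07, 1.45, 0.023, 1.371, -0.057], TCP at [0.168, 0.628, 0.223] pointing down, gripper open.
Joint ranges: [-2.86, 2.86], [-0.3, 2.09], [-1.38, 1.24], [0.06, 2.45], [-1.56, 4.7], [0.09, 2.05], [-2.69, 2.69]. Speed limits (rad/s): [2.57, 2.57, 3.14, 3.14, 3.14, 3.14, 3.14].

## Interface

Orientations are given as a rotation vector (axis times angle).
In Python, from bench import get_state, cams, job gives the robot as it stands.
- The arm moves only by the shell command python3 -m inch 'ROWS' [FORCE]. ROWS is text: rows parted by semicolons, each of 7 numbers parted by spaces: the shift along the tool's x, y, z in mm, then the turn, a rotation vector about the tool's x, y, z in rad, then the opening in per cent of the stroke, from 0 (shut) to 100 (fully open). A call has 1 to 20 rows; each row shifts and turns the pose as measured when the row begins, along the tool's axes as they then stand; what a row does not reach is not made up. A row lasts 1/10 s, in which the tool goes at most 50 mm and 8.59 degrees, less where a joint would pass 70% of its speed; a pose out of reach is approached as far as the arm can. A call with a gripper value outside its range is refused whole. The fingers move at their own pace and stop on an object; FORCE is the grip in N (left out, the last holds). Time passes only in rows, so rows that do not move let the fingers close. It gives the time, the measured TCP pose, the force and the opening at its end, in the units of the state.
- get_state(): the state, without advancing time (a new reading comes with each control period).
- cams.get_image(name): name is "scene" or "top" or "wrist"; returns the picture (400x640x3 uint8, red, green, blue); there is no depth.
- cams.camera_info(name): a dict with "intrinsics" (3x3 intrinsics, pixels), "eye" and "orientation" of the camera in the world; the wrist camera has in their place "mount" (4x4, takes a point from camera to tool coordinates, whose origin is the TCP and whose axes are the flange's). Camera axes: x right, y down, z forward; pixel columns grow to the right and rows downward; lengths in m; the calibration is good to about 2 mm. The wrist camera is an equidistant fisheye: a pixel r from the principal point sees the ray r / f radians off the axis. A picture is of the moment at which its call begins: read the wrist's pose just before it. camera_info takes no time and is no camera call.
- job.close_job(): hands the job in, once; it reports no verdict.
The state is a dict: "time": time; "joint_positions": joint angles; "qd": joint speeds; "joint_torque": joint torques, N m; "position": TCP position; "tool_rot": TCP orientation; "ft_force": force on the tool from outside, world axes, zero at the start; "torque": the same for the moment, N m; "grip_width": opening from 0.0 (shut) to 1.0 (fully open).
Only numpy, scipy, OpenCV 4.12 (cv2) and the standard library are available. Lean on these libraries where they do the work, as an engineer would, in place of code of your own. Each camera call takes 0.05 s, during which the arm holds its last target.

## Working session

There is one attempt and no reset: what is moved stays moved. The work goes in short steps, Python scripts to look and compute and a shell command to move; the robot and the scene stay as the last step left them, time stands still between calls to the robot, and variables do not carry over. Pictures are saved under pics/ and viewed, and the job is handed in when it is done.

```bash
ls; mkdir -p pics; python3 - <<'E'
from bench import get_state,cams
import cv2
s=get_state(); print({k:s[k] for k in('time','position','tool_rot','ft_force','grip_width')})
for n in('scene','top','wrist'):
    print(n,cams.camera_info(n))
    cv2.imwrite(f'pics/{n}0.png',cams.get_image(n)[:,:,::-1])
E
```

```text
pics
{'time': 0.0, 'position': array([0.16813235, 0.62728872, 0.22144856]), 'tool_rot': array([-4.09969681e-01, -3.11457879e+00,  3.06893474e-03]), 'ft_force': array([ 0.58843235, -0.15795192, -0.2976843 ]), 'grip_width': 1.0010282661637369}
scene {'intrinsics': array([[367.63605971,   0.        , 315.95075359],
       [  0.        , 367.63605971, 202.39120687],
       [  0.        ,   0.        ,   1.        ]]), 'eye': array([0.15067785, 0.45412327, 0.63826035]), 'orientation': array([-1.01892605,  2.39224692, -1.05670803])}
top {'intrinsics': array([[481.55438534,   0.        , 316.39177493],
       [  0.        , 481.55438534, 197.79684549],
       [  0.        ,   0.        ,   1.        ]]), 'eye': array([0.43393854, 0.00806009, 1.17719031]), 'orientation': array([-2.1364106 ,  2.1376731 , -0.16182861])}
wrist {'intrinsics': array([[309.70691629,   0.        , 320.90898128],
       [  0.        , 309.70691629, 197.30625097],
       [  0.        ,   0.        ,   1.        ]]), 'mount': array([[ 4.15710387e-04, -9.67452318e-01, -2.53053037e-01,
         6.99980379e-02],
       [ 9.99999790e-01,  5.27820336e-04, -3.75141548e-04,
        -1.88880229e-03],
       [ 4.96498099e-04, -2.53052828e-01,  9.67452335e-01,
        -1.62217546e-01],
       [ 0.00000000e+00,  0.00000000e+00,  0.00000000e+00,
         1.00000000e+00]])}
```

View pics/top0.png

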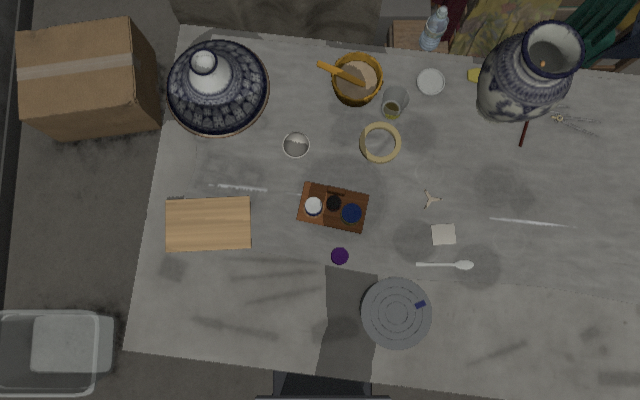

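View pics/scene0.png

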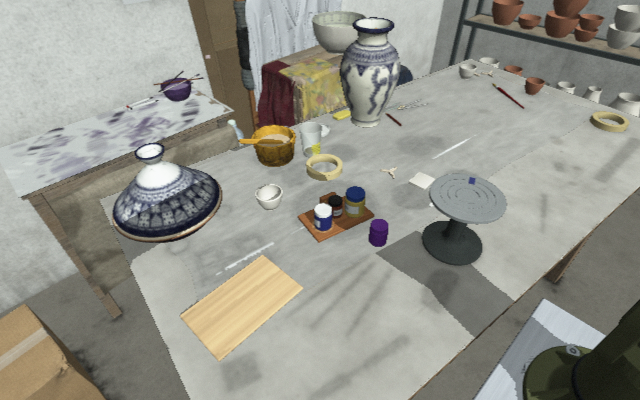

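View pics/wrist0.png

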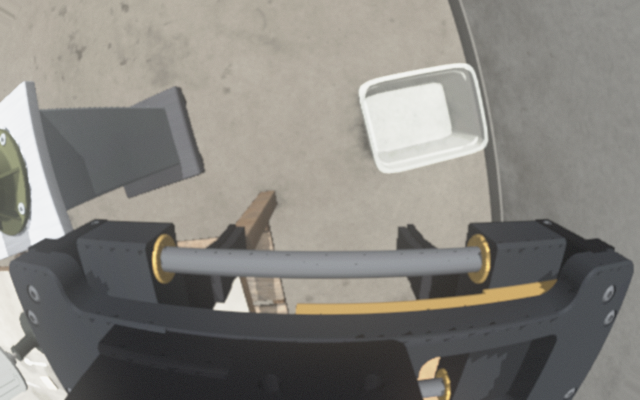

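Top view: rack around (333,208) with the white-capped medium pot on the left (313,206), the black small pot at (334,203) and the blue large pot on the right (352,212). The purple decoy is at (340,256), the bat at (209,224) and the tile at (443,234). I'll enlarge next.

```bash
cat > h.py <<'E'
import numpy as np,cv2
from scipy.spatial.transform import Rotation as R
from bench import get_state,cams
def ray(n,u,v):
    i=cams.camera_info(n);K=i['intrinsics']
    d=R.from_rotvec(i['orientation']).as_matrix()@np.linalg.inv(K)@np.array([u,v,1.]);return i['eye'],d
def onz(n,u,v,z):
    e,d=ray(n,u,v);return e+d*(z-e[2])/d[2]
def proj(n,p):
    i=cams.camera_info(n);c=R.from_rotvec(i['orientation']).as_matrix().T@(np.array(p)-i['eye']);q=i['intrinsics']@c;return q[:2]/q[2]
def wproj(p,s):
    i=cams.camera_info('wrist');K=i['intrinsics'];M=i['mount']
    t=R.from_rotvec(s['tool_rot']).as_matrix().T@(np.array(p)-s['position'])
    c=M[:3,:3].T@(t-M[:3,3]);r=np.hypot(c[0],c[1]);th=np.arctan2(r,c[2])
    return K[:2,2]+K[0,0]*th*c[:2]/max(r,1e-9)
def won(u,v,z,s):
    i=cams.camera_info('wrist');K=i['intrinsics'];M=i['mount']
    d=np.array([u,v])-K[:2,2];r=np.hypot(*d);th=r/K[0,0]
    c=np.r_[np.sin(th)*d/max(r,1e-9),np.cos(th)]
    Rt=R.from_rotvec(s['tool_rot']).as_matrix();e=s['position']+Rt@M[:3,3];w=Rt@M[:3,:3]@c
    return e+w*(z-e[2])/w[2]
def crop(im,x0,y0,x1,y1,f,name):
    c=cv2.resize(im[y0:y1,x0:x1],None,fx=f,fy=f,interpolation=cv2.INTER_CUBIC);cv2.imwrite('pics/'+name,c)
E
python3 - <<'E'
import cv2
from h import crop
t=cv2.imread('pics/top0.png');s=cv2.imread('pics/scene0.png')
crop(t,280,170,400,270,6,'t_rack.png');crop(t,155,180,265,260,7,'t_bat.png');crop(t,400,180,490,280,6,'t_tile.png')
crop(s,280,160,410,260,6,'s_rack.png')
E
```

```text
(no output)
```

View pics/t_rack.png

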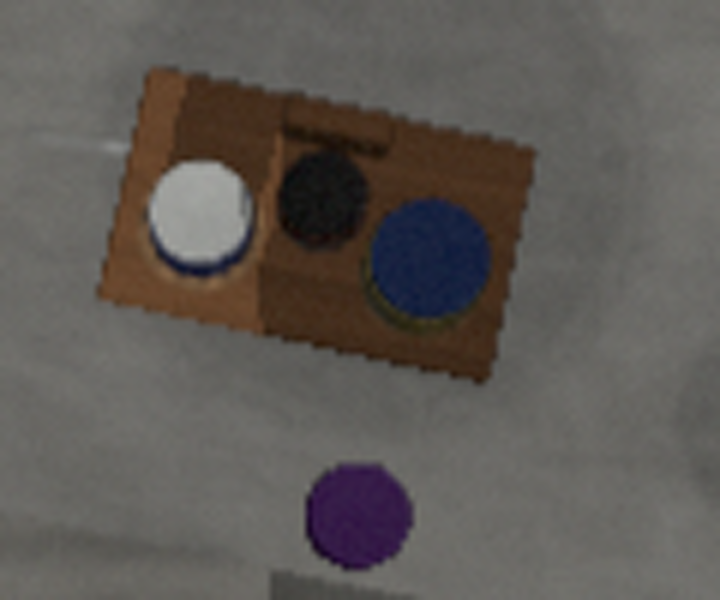

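View pics/t_bat.png

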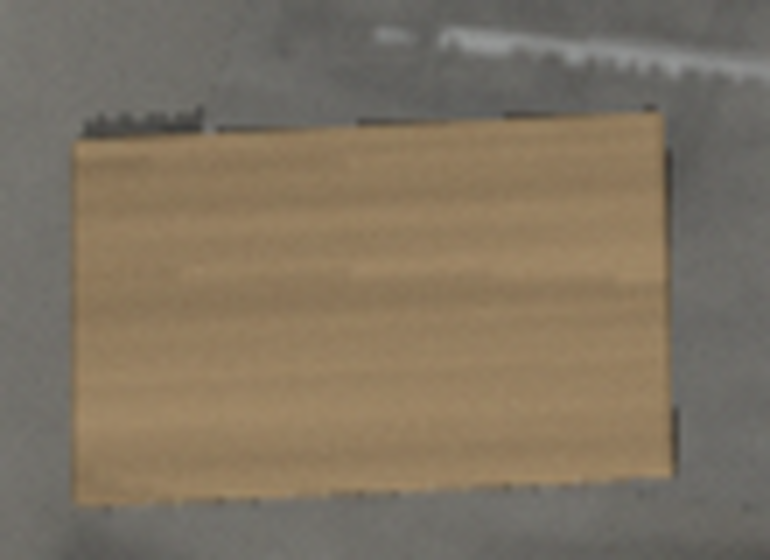

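View pics/t_tile.png

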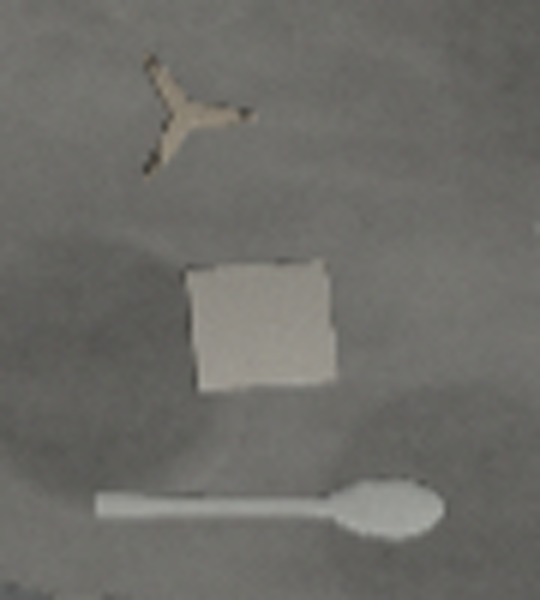

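View pics/s_rack.png

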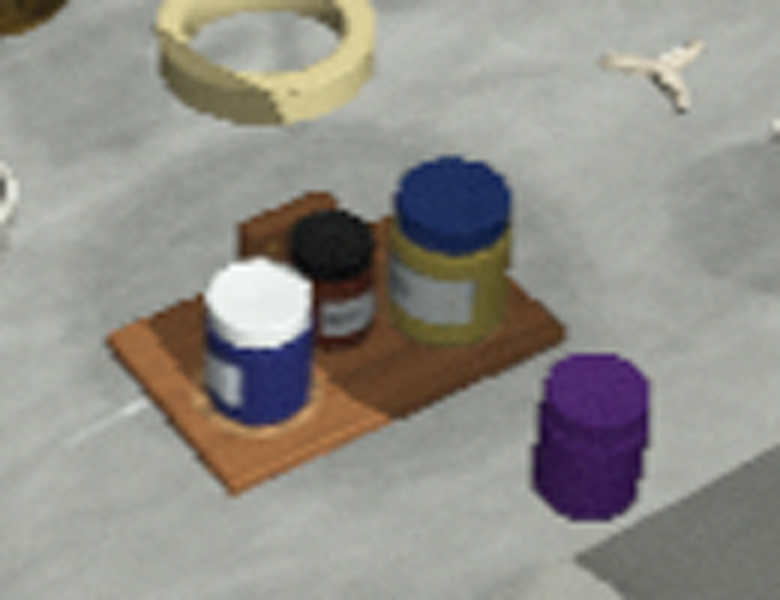

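Crop readings: rack corners (150,68), (535,148), (488,383), (100,297). Cap centres: white (200,213), blue (431,258), black (323,199). The bat and tile corners read clearly too.

```bash
python3 - <<'E'
from h import *
np.set_printoptions(precision=4,suppress=True)
def f(c,x0,y0,k): return (c[0]+.5)/k+x0-.5,(c[1]+.5)/k+y0-.5
def corners(cs,x0,y0,k,z,nm):
    P=np.array([onz('top',*f(c,x0,y0,k),z)[:2] for c in cs]);c=P.mean(0)
    yd=(P[0]-P[1])+(P[3]-P[2]);xd=(P[0]-P[3])+(P[1]-P[2])
    print(nm,c,'yaw from y',np.arctan2(-yd[0],yd[1]),'from x',np.arctan2(xd[1],xd[0]),'dims',np.linalg.norm(xd)/2,np.linalg.norm(yd)/2);return c,np.arctan2(-yd[0],yd[1])
c,a=corners([(150,68),(535,148),(488,383),(100,297)],280,170,6,.010,'rack')
corners([(77,142),(660,113),(672,475),(77,505)],155,180,7,.008,'bat')
corners([(188,267),(324,261),(336,380),(200,390)],400,180,6,.008,'tile')
Rm=np.array([[np.cos(a),-np.sin(a)],[np.sin(a),np.cos(a)]])
for n,p,z in(('med',(200,213),.063),('large',(431,258),.072),('small',(323,199),.056)):
    w=onz('top',*f(p,280,170,6),z)[:2];print(n,w,'in rack',Rm.T@(w-c))
for p in((-.0125,.046),(-.0125,-.046),(.0055,0)):print('nominal',c+Rm@np.array(p))
# scene check: cap centers in crop s_rack
for n,p,z in(('med',(259,300),.063),('large',(454,200),.072),('small',(333,242),.056),('decoy',(597,388),.053)):
    print('scene',n,onz('scene',*f(p,280,160,6),z)[:2])
print('decoy',onz('top',*f((359,515),280,170,6),.053)[:2])
for n,p in(('tape',(380,142)),('cup',(296,145)),('jug',(358,78)),('turntable',(396,313)),('glass',(394,103))):print(n,onz('top',*p,.03 if n!='turntable' else .1)[:2])
s=get_state();print(R.from_rotvec(s['tool_rot']).as_matrix())
E
```

```text
rack [ 0.5964 -0.0247] yaw from y -0.2145751322029293 from x -0.2094972045151012 dims 0.09759070887019189 0.1610600170662682
bat [0.5558 0.2803] yaw from y 0.049520167539241586 from x 0.05168263917425689 dims 0.1270705159758219 0.20552809094134847
tile [ 0.5306 -0.2929] yaw from y 0.05803205130662716 from x 0.05770758521633325 dims 0.04903648242667414 0.055129182075974094
med [0.593  0.0227] in rack [-0.0133  0.0456]
large [ 0.5741 -0.0665] in rack [-0.0128 -0.0455]
small [ 0.5995 -0.0255] in rack [ 0.0033 -0.0001]
nominal [0.5939 0.0229]
nominal [ 0.5744 -0.067 ]
nominal [ 0.6017 -0.0259]
scene med [0.5914 0.0259]
scene large [ 0.5721 -0.0626]
scene small [ 0.6004 -0.0239]
scene decoy [ 0.4773 -0.0378]
decoy [ 0.4765 -0.0388]
tape [ 0.754  -0.1415]
cup [0.7468 0.0648]
jug [ 0.9197 -0.0897]
turntable [ 0.3499 -0.1592]
glass [ 0.854  -0.1783]
[[-0.9659  0.2588 -0.0003]
 [ 0.2588  0.9659 -0.0015]
 [-0.0001 -0.0015 -1.    ]]
```

```bash
cat >> h.py <<'E'
def plan(x,y,z,yaw_deg):
    """shift (mm, tool axes) & turn rotvec (tool axes) to TCP target; yaw_deg = world angle of tool y"""
    s=get_state();Rt=R.from_rotvec(s['tool_rot']).as_matrix();a=np.radians(yaw_deg)
    yd=np.array([np.cos(a),np.sin(a),0]);zd=np.array([0,0,-1.]);T=np.c_[np.cross(yd,zd),yd,zd]
    d=np.array([x,y,z])-s['position']
    print('t %.2f pos'%s['time'],np.round(s['position'],4),'grip %.3f'%s['grip_width'],'F',np.round(s['ft_force'],1))
    print('now-axes mm',np.round(1000*Rt.T@d,1),'after-turn mm',np.round(1000*T.T@d,1),'turn',np.round(R.from_matrix(Rt.T@T).as_rotvec(),3))
E
python3 - <<'E'
from h import *
plan(.5935,.0235,.22,-12.1)
# turntable height by triangulation
(e1,d1),(e2,d2)=ray('top',396,313),ray('scene',467,197)
A=np.c_[d1,-d2];k=np.linalg.lstsq(A,e2-e1,rcond=None)[0];print(e1+k[0]*d1,e2+k[1]*d2)
E
```

```text
t 0.15 pos [0.1682 0.6274 0.2217] grip 0.999 F [-0.6 -0.9  0. ]
now-axes mm [-567.1 -473.3    2.5] after-turn mm [-501.4  542.5    1.7] turn [-1.00e-03  1.00e-03  1.52e+00]
[ 0.35310369 -0.15290969  0.14055657] [ 0.35321573 -0.15285863  0.1405399 ]
```

```bash
python3 -m inch '0 0 0 0 0 .14 100;0 0 0 0 0 .14 100;0 0 0 0 0 .14 100;0 0 0 0 0 .14 100;0 0 0 0 0 .14 100;0 0 0 0 0 .14 100;0 0 0 0 0 .14 100;0 0 0 0 0 .14 100;0 0 0 0 0 .14 100;0 0 0 0 0 .14 100;0 0 0 0 0 .12 90;0 0 0 0 0 0 90' 15; python3 -c "
from h import *
plan(.5935,.0235,.22,-12.1)"
```

```text
time: 1.35
position: [0.1673, 0.6243, 0.2156]
tool_rot: [2.497, 1.893, -0.015]
ft_force: [-0.7, 0.1, 0.6]
grip_width: 0.923
t 1.35 pos [0.1673 0.6243 0.2156] grip 0.923 F [-0.7  0.1  0.6]
now-axes mm [-463.4  572.7    1.6] after-turn mm [-498.2  542.6   -4.4] turn [ 0.     0.012 -0.062]
```

```bash
python3 -m inch '0 0 0 0 .012 -.062 90;-33 36 0 0 0 0 85;-33 36 0 0 0 0 85;-33 36 0 0 0 0 85;-33 36 0 0 0 0 85;-33 36 0 0 0 0 85;-33 36 0 0 0 0 85;-33 36 0 0 0 0 85;-33 36 0 0 0 0 85;-33 36 0 0 0 0 85;-33 36 0 0 0 0 85;-33 36 0 0 0 0 85;-33 36 0 0 0 0 85;-33 36 0 0 0 0 85;0 0 0 0 0 0 85'; python3 -c "
from h import *
plan(.5935,.0235,.22,-12.1)"
```

```text
time: 2.85
position: [0.5565, 0.1037, 0.2125]
tool_rot: [2.38, 2.048, 0.002]
ft_force: [-0.4, -1.5, 1.3]
grip_width: 0.852
t 2.85 pos [0.5565 0.1037 0.2125] grip 0.852 F [-0.4 -1.5  1.3]
now-axes mm [-73.8  48.5  -7.5] after-turn mm [-70.7  52.9  -7.5] turn [ 0.002 -0.     0.062]
```

```bash
python3 -m inch '0 0 0 0 0 .06 85;-24 17 -2 0 0 0 85;-24 17 -2 0 0 0 85;-22 17 -2 0 0 0 85;0 0 0 0 0 0 85;0 0 0 0 0 0 85'; python3 -c "
from h import *
plan(.5935,.0235,.22,-12.1)
s=get_state();im=cams.get_image('wrist')[:,:,::-1].copy()
for p in((.5935,.0235,.063),(.5741,-.0665,.072),(.6005,-.0255,.056)):
    print(wproj(p,s))
cv2.imwrite('pics/w1.png',im)"
```

```text
time: 3.45
position: [0.592, 0.0229, 0.217]
tool_rot: [-2.427, -1.993, 0.002]
ft_force: [0.6, 1.4, 0.4]
grip_width: 0.851
t 3.45 pos [0.592  0.0229 0.217 ] grip 0.851 F [0.6 1.4 0.4]
now-axes mm [ 0.8  1.3 -3. ] after-turn mm [ 0.9  1.3 -3. ] turn [-0.002  0.     0.015]
[323.56118487 181.79733018]
[321.99972217 265.15752425]
[338.24894078 221.925123  ]
```

View pics/w1.png

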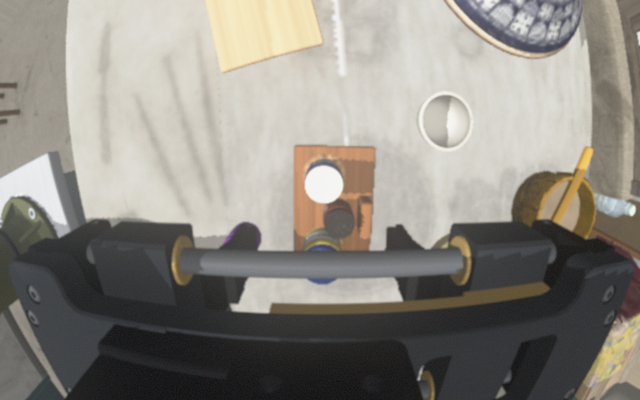

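The wrist view shows the white cap at (323,184), with (323.6,181.8) predicted, and the black cap at (340,220). That agrees with the map to about 2 mm, so I'll descend on the medium pot.

```bash
python3 -m inch '0 1 35 0 0 .015 85;0 0 35 0 0 0 85;0 0 35 0 0 0 85;0 0 30 0 0 0 85;0 0 25 0 0 0 85;0 0 15 0 0 0 85;0 0 0 0 0 0 85;0 0 0 0 0 0 85'; python3 -c "
from h import *
plan(.5935,.0235,.020,-12.1)"
```

```text
time: 4.3
position: [0.5919, 0.0361, 0.0374]
tool_rot: [-2.417, -1.999, -0.008]
ft_force: [0.2, 0.4, 1.1]
grip_width: 0.852
t 4.30 pos [0.5919 0.0361 0.0374] grip 0.852 F [0.2 0.4 1.1]
now-axes mm [-12.2   4.   17.4] after-turn mm [-12.    4.2  17.4] turn [-0.001 -0.007  0.022]
```

```bash
python3 -m inch '-4 1 2 0 -.003 .01 85;-4 1 3 0 -.004 .01 85;-3 1 4 0 0 0 85;-2 1 4 0 0 0 85;0 0 3 0 0 0 85;0 0 0 0 0 0 85'; python3 -c "
from h import *
plan(.5935,.0235,.020,-12.1)"
```

```text
time: 4.9
position: [0.5969, 0.0215, 0.0249]
tool_rot: [2.44, 1.974, 0.01]
ft_force: [-0.6, 1.3, 0.4]
grip_width: 0.846
t 4.90 pos [0.5969 0.0215 0.0249] grip 0.846 F [-0.6  1.3  0.4]
now-axes mm [ 1.2 -3.8  4.9] after-turn mm [ 1.2 -3.8  4.9] turn [ 0.006 -0.003  0.001]
```

```bash
python3 -m inch '1 -3 3 .006 0 0 85;0 0 0 0 0 0 85;0 0 0 0 0 0 85'; python3 -c "
from h import *
plan(.5935,.0235,.020,-12.1)"
```

```text
time: 5.2
position: [0.5939, 0.0234, 0.0215]
tool_rot: [-2.441, -1.975, -0.003]
ft_force: [-0.6, -0.3, 0.5]
grip_width: 0.849
t 5.20 pos [0.5939 0.0234 0.0215] grip 0.849 F [-0.6 -0.3  0.5]
now-axes mm [ 0.  -0.5  1.5] after-turn mm [ 0.  -0.5  1.5] turn [-0.    -0.003  0.001]
```

Aligned. Closing.

```bash
python3 -m inch '0 0 0 0 0 0 0;0 0 0 0 0 0 0;0 0 0 0 0 0 0;0 0 0 0 0 0 0;0 0 0 0 0 0 0;0 0 0 0 0 0 0;0 0 0 0 0 0 0;0 0 0 0 0 0 0;0 0 0 0 0 0 0;0 0 0 0 0 0 0' 15; python3 -c "
from h import *
plan(.5935,.0235,.020,-12.1)"
```

```text
time: 6.2
position: [0.5942, 0.0238, 0.0217]
tool_rot: [-2.44, -1.975, -0.004]
ft_force: [-0.1, 0.1, 0.6]
grip_width: 0.471
t 6.20 pos [0.5942 0.0238 0.0217] grip 0.471 F [-0.1  0.1  0.6]
now-axes mm [-0.4 -0.6  1.7] after-turn mm [-0.4 -0.6  1.7] turn [ 0.    -0.003  0.001]
```

Gripped at 41 mm. Lifting.

```bash
python3 -m inch '0 0 -8 0 0 0 0;0 0 -15 0 0 0 0;0 0 -20 0 0 0 0;0 0 -20 0 0 0 0;0 0 -20 0 0 0 0;0 0 -15 0 0 0 0;0 0 -5 0 0 0 0;0 0 0 0 0 0 0'; python3 -c "
from h import *
plan(.558,.332,.13,-12.1)
plan(.558,.332,.13,2.9)"
```

```text
time: 7.0
position: [0.5947, 0.0225, 0.1354]
tool_rot: [-2.443, -1.974, -0.009]
ft_force: [-0.3, 0.1, -1.2]
grip_width: 0.471
t 7.00 pos [0.5947 0.0225 0.1354] grip 0.471 F [-0.3  0.1 -1.2]
now-axes mm [ 294.9 -100.8    6.6] after-turn mm [ 294.9 -100.8    5.4] turn [ 0.003 -0.005 -0.   ]
t 7.00 pos [0.5947 0.0225 0.1354] grip 0.471 F [-0.3  0.1 -1.2]
now-axes mm [ 294.9 -100.8    6.6] after-turn mm [311.  -21.    5.4] turn [ 0.004 -0.005 -0.262]
```

```bash
python3 -m inch '12 -4 0 0 0 0 0;25 -8.5 0 0 0 0 0;30 -10 0 0 0 0 0;30 -10 0 0 0 0 0;30 -10 0 0 0 0 0;30 -10 0 0 0 0 0;30 -10 0 0 0 0 0;30 -10 0 0 0 0 0;25 -8.5 0 0 0 0 0;15 -5 0 0 0 0 0;0 0 0 0 0 0 0;0 0 0 0 0 0 0'; python3 -c "
from h import *
plan(.5535,.330,.13,-12.1)"
```

```text
time: 8.2
position: [0.5528, 0.3088, 0.1248]
tool_rot: [-2.436, -1.973, 0.019]
ft_force: [1.0, -1.4, -0.3]
grip_width: 0.469
t 8.20 pos [0.5528 0.3088 0.1248] grip 0.469 F [ 1.  -1.4 -0.3]
now-axes mm [20.9 -3.8 -5.3] after-turn mm [20.9 -3.8 -5.2] turn [-0.013  0.005  0.002]
```

```bash
python3 -m inch '11 -2 0 -.013 .005 0 0;10 -2 0 0 0 0 0;0 0 15 0 0 0 0;0 0 15 0 0 0 0;0 0 15 0 0 0 0;0 0 15 0 0 0 0;0 0 10 0 0 0 0;0 0 0 0 0 0 0;0 0 0 0 0 0 0'; python3 -c "
from h import *
plan(.5535,.330,.022,-12.1)"
```

```text
time: 9.1
position: [0.5543, 0.3237, 0.0461]
tool_rot: [2.448, 1.964, -0.007]
ft_force: [0.3, -0.4, 0.6]
grip_width: 0.472
t 9.10 pos [0.5543 0.3237 0.0461] grip 0.472 F [ 0.3 -0.4  0.6]
now-axes mm [ 6.1 -2.1 24.1] after-turn mm [ 6.  -2.1 24.1] turn [-0.     0.005 -0.007]
```

```bash
python3 -m inch '3 -1 7 0 .004 0 0;2 -1 6 0 0 0 0;0 0 5 0 0 0 0;0 0 3 0 0 0 0;0 0 0 0 0 0 0;0 0 0 0 0 0 0'; python3 -c "
from h import *
plan(.5535,.330,.0205,-12.1)"
```

```text
time: 9.7
position: [0.5545, 0.3306, 0.0251]
tool_rot: [2.45, 1.966, 0.004]
ft_force: [-0.2, 0.6, 0.2]
grip_width: 0.469
t 9.70 pos [0.5545 0.3306 0.0251] grip 0.469 F [-0.2  0.6  0.2]
now-axes mm [-0.8 -0.8  4.6] after-turn mm [-0.8 -0.8  4.6] turn [ 0.002 -0.002 -0.007]
```

```bash
python3 -m inch '0 0 2 0 0 0 0;0 0 2 0 0 0 0;0 0 1 0 0 0 0;0 0 0 0 0 0 0;0 0 0 0 0 0 0'; python3 -c "
from h import *
plan(.5535,.330,.0205,-12.1)"
```

```text
time: 10.2
position: [0.555, 0.3307, 0.0203]
tool_rot: [2.45, 1.966, 0.006]
ft_force: [0.2, 0.1, -0.5]
grip_width: 0.467
t 10.20 pos [0.555  0.3307 0.0203] grip 0.467 F [ 0.2  0.1 -0.5]
now-axes mm [-1.  -1.3 -0.2] after-turn mm [-1.  -1.3 -0.2] turn [ 0.003 -0.003 -0.007]
```

```bash
python3 -m inch '0 0 1 0 0 0 0;0 0 0 0 0 0 0;0 0 0 0 0 0 0'
```

```text
time: 10.5
position: [0.5553, 0.3308, 0.0199]
tool_rot: [2.45, 1.966, 0.007]
ft_force: [-1.4, -0.4, -1.0]
grip_width: 0.468
```

```bash
python3 -m inch '0 0 0 0 0 0 70;0 0 0 0 0 0 80;0 0 0 0 0 0 85;0 0 0 0 0 0 85;0 0 0 0 0 0 85;0 0 -8 0 0 0 85;0 0 -20 0 0 0 85;0 0 -30 0 0 0 85;0 0 -30 0 0 0 85;0 0 -20 0 0 0 85;0 0 -5 0 0 0 85;0 0 0 0 0 0 85'; python3 -c "
from h import *
plan(.574,-.0665,.15,-12.1)
cv2.imwrite('pics/top1.png',cams.get_image('top')[:,:,::-1]);crop(cv2.imread('pics/top1.png'),150,160,390,280,3,'t1.png')"
```

```text
time: 11.7
position: [0.555, 0.3301, 0.1391]
tool_rot: [2.45, 1.965, 0.008]
ft_force: [-0.4, 0.7, -0.4]
grip_width: 0.85
t 11.70 pos [0.555  0.3301 0.1391] grip 0.850 F [-0.4  0.7 -0.4]
now-axes mm [-383.   104.8  -11.8] after-turn mm [-383.8  101.8  -10.9] turn [ 0.004 -0.003 -0.008]
```

View pics/t1.png

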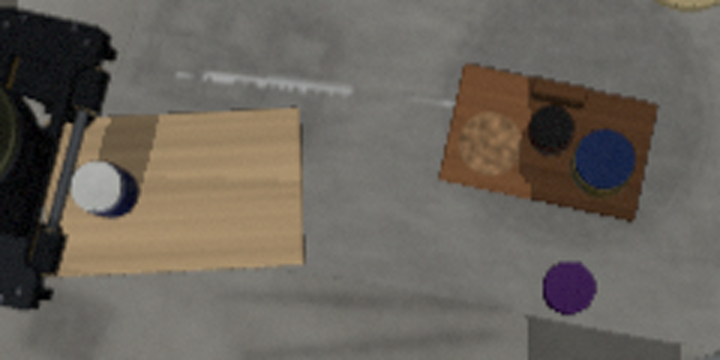

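The medium pot stands on the bat (cap at crop (97,187)), its cork pad is bare, and the other pots haven't moved. Next is the large pot.

```bash
python3 -m inch '-20 5 0 0 0 -.008 85;-35 9.5 0 0 0 0 85;-40 11 0 0 0 0 85;-40 11 0 0 0 0 85;-40 11 0 0 0 0 85;-40 11 0 0 0 0 85;-40 11 0 0 0 0 85;-40 11 0 0 0 0 85;-30 8 0 0 0 0 85;-20 5 0 0 0 0 85;0 0 0 0 0 0 85;0 0 0 0 0 0 85'; python3 -c "
from h import *
plan(.574,-.0665,.15,-12.1)"
```

```text
time: 12.95
position: [0.5642, -0.0396, 0.1208]
tool_rot: [-2.432, -1.976, 0.032]
ft_force: [-0.1, 0.2, 0.1]
grip_width: 0.85
t 12.95 pos [ 0.5642 -0.0396  0.1208] grip 0.850 F [-0.1  0.2  0.1]
now-axes mm [-24.6  14.6 -29.2] after-turn mm [-24.2  15.2 -29.2] turn [-0.019  0.011  0.005]
```

```bash
python3 -m inch '-12 7 -10 -.019 .011 0 85;-12 7 0 0 0 0 85;0 0 0 0 0 0 85;0 0 0 0 0 0 85'; python3 -c "
from h import *
plan(.574,-.0665,.05,-12.1)"
```

```text
time: 13.35
position: [0.5738, -0.0625, 0.131]
tool_rot: [-2.431, -1.989, -0.004]
ft_force: [-0.1, 0.3, 0.1]
grip_width: 0.853
t 13.35 pos [ 0.5738 -0.0625  0.131 ] grip 0.853 F [-0.1  0.3  0.1]
now-axes mm [-4.   0.9 81. ] after-turn mm [-3.8  1.1 81. ] turn [ 0.001 -0.002  0.012]
```

```bash
python3 -m inch '-3 1 12 0 0 .012 85;-1 0 15 0 0 0 85;0 0 12 0 0 0 85;0 0 5 0 0 0 85;0 0 0 0 0 0 85;0 0 0 0 0 0 85'; python3 -c "
from h import *
plan(.574,-.0665,.024,-12.1)"
```

```text
time: 13.95
position: [0.5727, -0.0634, 0.0814]
tool_rot: [-2.437, -1.977, -0.001]
ft_force: [-0.1, -0.1, -0.1]
grip_width: 0.846
t 13.95 pos [ 0.5727 -0.0634  0.0814] grip 0.846 F [-0.1 -0.1 -0.1]
now-axes mm [-2.9  2.1 57.4] after-turn mm [-2.7  1.9 57.4] turn [-0.002 -0.003  0.003]
```

```bash
python3 -m inch '-2 1 8 0 0 0 85;-2 1 10 0 0 0 85;-1 0 10 0 0 0 85;-1 0 10 0 0 0 85;0 0 8 0 0 0 85;0 0 4 0 0 0 85;0 0 0 0 0 0 85;0 0 0 0 0 0 85'; python3 -c "
from h import *
plan(.574,-.0665,.024,-12.1)"
```

```text
time: 14.75
position: [0.5736, -0.0704, 0.027]
tool_rot: [-2.438, -1.976, -0.001]
ft_force: [-0.8, -0.1, -0.1]
grip_width: 0.851
t 14.75 pos [ 0.5736 -0.0704  0.027 ] grip 0.851 F [-0.8 -0.1 -0.1]
now-axes mm [ 3.9 -0.4  3. ] after-turn mm [ 3.9 -0.4  3. ] turn [-0.002 -0.003  0.003]
```

```bash
python3 -m inch '3.5 -0.4 3 0 0 0 85;0 0 0 0 0 0 85;0 0 0 0 0 0 85;0 0 0 0 0 0 85'; python3 -c "
from h import *
plan(.574,-.0665,.024,-12.1)"
```

```text
time: 15.15
position: [0.5751, -0.0661, 0.0249]
tool_rot: [-2.438, -1.978, -0.004]
ft_force: [-0.1, -0.2, -0.5]
grip_width: 0.848
t 15.15 pos [ 0.5751 -0.0661  0.0249] grip 0.848 F [-0.1 -0.2 -0.5]
now-axes mm [-0.6 -0.9  0.9] after-turn mm [-0.6 -0.9  0.9] turn [-0.    -0.004  0.004]
```

```bash
python3 -m inch '0 0 0 0 0 0 0;0 0 0 0 0 0 0;0 0 0 0 0 0 0;0 0 0 0 0 0 0;0 0 0 0 0 0 0;0 0 0 0 0 0 0;0 0 0 0 0 0 0;0 0 0 0 0 0 0;0 0 0 0 0 0 0' 15; python3 -c "
from h import *
plan(.574,-.0665,.024,-12.1)"
```

```text
time: 16.05
position: [0.5754, -0.0662, 0.0254]
tool_rot: [-2.438, -1.978, -0.006]
ft_force: [0.7, -0.3, 0.6]
grip_width: 0.549
t 16.05 pos [ 0.5754 -0.0662  0.0254] grip 0.549 F [ 0.7 -0.3  0.6]
now-axes mm [-0.6 -1.3  1.4] after-turn mm [-0.6 -1.3  1.4] turn [ 0.001 -0.004  0.003]
```

```bash
python3 -m inch '0 0 -8 0 0 0 0;0 0 -15 0 0 0 0;0 0 -20 0 0 0 0;0 0 -20 0 0 0 0;0 0 -20 0 0 0 0;0 0 -20 0 0 0 0;0 0 -8 0 0 0 0;0 0 0 0 0 0 0'; python3 -c "
from h import *
plan(.558,.231,.14,-12.1)"
```

```text
time: 16.85
position: [0.5754, -0.0678, 0.1469]
tool_rot: [-2.441, -1.977, -0.009]
ft_force: [-0.4, -0.2, -1.0]
grip_width: 0.55
t 16.85 pos [ 0.5754 -0.0678  0.1469] grip 0.550 F [-0.4 -0.2 -1. ]
now-axes mm [288.6 -79.2   7.9] after-turn mm [288.5 -79.7   6.9] turn [ 0.004 -0.005  0.002]
```

```bash
python3 -m inch '12 -3 0 0 0 0 0;25 -7 0 0 0 0 0;30 -8 0 0 0 0 0;30 -8 0 0 0 0 0;30 -8 0 0 0 0 0;30 -8 0 0 0 0 0;30 -8 0 0 0 0 0;30 -8 0 0 0 0 0;25 -7 0 0 0 0 0;12 -3 0 0 0 0 0;0 0 0 0 0 0 0;0 0 0 0 0 0 0'; python3 -c "
from h import *
plan(.558,.231,.14,-12.1)"
```

```text
time: 18.05
position: [0.5505, 0.2115, 0.1351]
tool_rot: [-2.433, -1.975, 0.021]
ft_force: [0.5, -0.3, -1.1]
grip_width: 0.549
t 18.05 pos [0.5505 0.2115 0.1351] grip 0.549 F [ 0.5 -0.3 -1.1]
now-axes mm [20.6  3.3 -5. ] after-turn mm [20.6  3.3 -4.9] turn [-0.015  0.005  0.004]
```

```bash
python3 -m inch '11 2 0 -.015 .005 0 0;10 1 5 0 0 0 0;0 0 15 0 0 0 0;0 0 15 0 0 0 0;0 0 15 0 0 0 0;0 0 15 0 0 0 0;0 0 10 0 0 0 0;0 0 0 0 0 0 0;0 0 0 0 0 0 0'; python3 -c "
from h import *
plan(.558,.231,.0245,-12.1)"
```

```text
time: 18.95
position: [0.5583, 0.2254, 0.0509]
tool_rot: [2.446, 1.967, -0.007]
ft_force: [0.2, -0.6, -0.5]
grip_width: 0.55
t 18.95 pos [0.5583 0.2254 0.0509] grip 0.550 F [ 0.2 -0.6 -0.5]
now-axes mm [ 5.5 -1.5 26.3] after-turn mm [ 5.4 -1.4 26.4] turn [-0.001  0.005 -0.005]
```

```bash
python3 -m inch '2 0 7 0 .004 0 0;2 0 6 0 0 0 0;0 0 5 0 0 0 0;0 0 4 0 0 0 0;0 0 2 0 0 0 0;0 0 0 0 0 0 0;0 0 0 0 0 0 0'; python3 -c "
from h import *
plan(.558,.231,.0235,-12.1)"
```

```text
time: 19.65
position: [0.5607, 0.2306, 0.0267]
tool_rot: [2.448, 1.969, 0.005]
ft_force: [-0.8, -1.0, -0.3]
grip_width: 0.55
t 19.65 pos [0.5607 0.2306 0.0267] grip 0.550 F [-0.8 -1.  -0.3]
now-axes mm [-0.2 -2.7  3.2] after-turn mm [-0.2 -2.7  3.2] turn [ 0.002 -0.002 -0.005]
```

```bash
python3 -m inch '0 -1 2 0 0 0 0;0 0 1 0 0 0 0;0 0 0 0 0 0 0;0 0 0 0 0 0 0'; python3 -c "
from h import *
plan(.558,.231,.0235,-12.1)"
```

```text
time: 20.05
position: [0.56, 0.231, 0.024]
tool_rot: [2.448, 1.969, 0.006]
ft_force: [0.5, -0.1, -0.7]
grip_width: 0.549
t 20.05 pos [0.56  0.231 0.024] grip 0.549 F [ 0.5 -0.1 -0.7]
now-axes mm [-0.4 -1.9  0.5] after-turn mm [-0.4 -1.9  0.5] turn [ 0.003 -0.003 -0.005]
```

```bash
python3 -m inch '0 0 0.8 0 0 0 0;0 0 0 0 0 0 0;0 0 0 0 0 0 65;0 0 0 0 0 0 80;0 0 0 0 0 0 85;0 0 0 0 0 0 85;0 0 0 0 0 0 85;0 0 -8 0 0 0 85;0 0 -20 0 0 0 85;0 0 -30 0 0 0 85;0 0 -30 0 0 0 85;0 0 -20 0 0 0 85;0 0 -5 0 0 0 85;0 0 0 0 0 0 85'; python3 -c "
from h import *
plan(.6005,-.025,.15,77.9)
plan(.6005,-.025,.15,-102.1)
print(get_state()['joint_positions'])
cv2.imwrite('pics/top2.png',cams.get_image('top')[:,:,::-1]);crop(cv2.imread('pics/top2.png'),150,160,390,280,3,'t2.png')"
```

```text
time: 21.45
position: [0.5598, 0.2303, 0.1428]
tool_rot: [2.449, 1.967, 0.007]
ft_force: [0.6, 0.4, -0.0]
grip_width: 0.848
t 21.45 pos [0.5598 0.2303 0.1428] grip 0.848 F [ 0.6  0.4 -0. ]
now-axes mm [-240.5   94.7   -7.7] after-turn mm [ -93.3 -241.1   -7.2] turn [ 0.005  0.    -1.577]
t 21.45 pos [0.5598 0.2303 0.1428] grip 0.848 F [ 0.6  0.4 -0. ]
now-axes mm [-240.5   94.7   -7.7] after-turn mm [ 93.3 241.1  -7.2] turn [ 0.    -0.005  1.565]
[-0.92266743  0.30313669  0.58671156  1.69292936 -0.17956387  1.19476052
 -0.50857787]
```

View pics/t2.png

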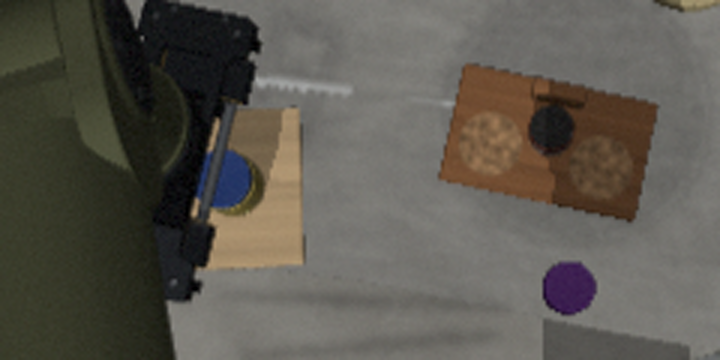

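Both big pots are on the bat and the small pot is untouched at crop (551,130). Now I'll turn for the small-pot grasp.

```bash
python3 -m inch '0 0 0 0 0 .14 85;-10 0 -2 0 0 .14 85;-10 0 0 0 0 .14 85;0 0 0 0 0 .14 85;0 0 0 0 0 .14 85;0 0 0 0 0 .14 85;0 0 0 0 0 .14 85;0 0 0 0 0 .14 85;0 0 0 0 0 .14 85;0 0 0 0 0 .14 85;0 0 0 0 0 .11 85;0 0 0 0 0 0 85'; python3 -c "
from h import *
plan(.6005,-.025,.15,-102.1)"
```

```text
time: 22.7
position: [0.5403, 0.2065, 0.1256]
tool_rot: [3.105, -0.343, -0.03]
ft_force: [0.2, -0.1, -0.3]
grip_width: 0.85
t 22.70 pos [0.5403 0.2065 0.1256] grip 0.850 F [ 0.2 -0.1 -0.3]
now-axes mm [108.9 213.2 -22.2] after-turn mm [107.4 213.8 -24.4] turn [ 0.019  0.018 -0.009]
```

```bash
python3 -m inch '0 0 -10 .019 .018 -.009 85;12 25 -2 0 0 0 85;15 30 -2 0 0 0 85;15 30 -2 0 0 0 85;15 30 -2 0 0 0 85;15 30 -2 0 0 0 85;15 30 -2 0 0 0 85;12 22 -1 0 0 0 85;4 8 0 0 0 0 85;0 0 0 0 0 0 85;0 0 0 0 0 0 85'; python3 -c "
from h import *
plan(.6005,-.025,.15,-102.1)"
```

```text
time: 23.8
position: [0.5971, -0.0194, 0.1391]
tool_rot: [3.123, -0.273, -0.021]
ft_force: [0.4, 0.8, 0.7]
grip_width: 0.851
t 23.80 pos [ 0.5971 -0.0194  0.1391] grip 0.851 F [0.4 0.8 0.7]
now-axes mm [  4.2   5.  -11. ] after-turn mm [  4.5   4.7 -10.9] turn [0.008 0.013 0.037]
```

```bash
python3 -m inch '4 4 -5 .008 .013 .035 85;0 0 0 0 0 0 85;0 0 0 0 0 0 85'; python3 -c "
from h import *
plan(.6005,-.025,.15,-102.1)
s=get_state();im=cams.get_image('wrist')[:,:,::-1].copy()
print(wproj((.6005,-.025,.056),s),wproj((.6017,-.0259,.056),s),wproj((.595,-.0245,.056),s))
cv2.imwrite('pics/w2.png',im);crop(im,240,120,400,240,5,'w2c.png')"
```

```text
time: 24.1
position: [0.6001, -0.0195, 0.1437]
tool_rot: [-3.123, 0.322, 0.0]
ft_force: [0.3, 0.3, 0.9]
grip_width: 0.849
t 24.10 pos [ 0.6001 -0.0195  0.1437] grip 0.849 F [0.3 0.3 0.9]
now-axes mm [ 1.5  5.3 -6.3] after-turn mm [ 1.6  5.3 -6.3] turn [-0.002  0.     0.006]
[325.16677874 198.23157055] [325.93582309 196.6586017 ] [325.89384112 204.54363494]
```

View pics/w2c.png

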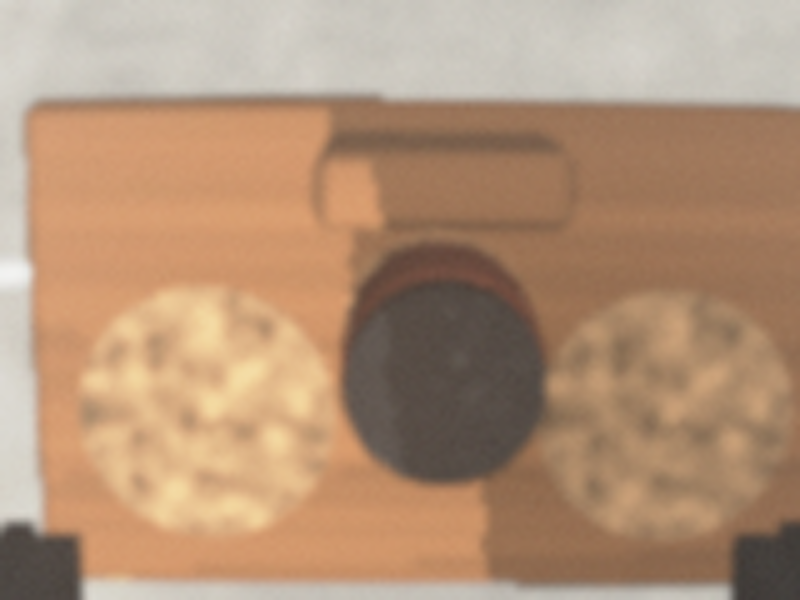

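Black cap centre is at crop (445,382), full image (328.7,196.1), which puts the pot near (0.601,-0.027).

```bash
python3 -m inch '0 4 10 0 0 .006 85;1 2 14 0 0 0 85;0 0 15 0 0 0 85;0 0 15 0 0 0 85;0 0 10 0 0 0 85;0 0 3 0 0 0 85;0 0 0 0 0 0 85;0 0 0 0 0 0 85'; python3 -c "
from h import *
plan(.601,-.0268,.021,-102.1)"
```

```text
time: 24.95
position: [0.5982, -0.025, 0.0684]
tool_rot: [-3.123, 0.33, 0.006]
ft_force: [0.4, 0.5, -0.0]
grip_width: 0.85
t 24.95 pos [ 0.5982 -0.025   0.0684] grip 0.850 F [ 0.4  0.5 -0. ]
now-axes mm [ 3.3  1.2 47.4] after-turn mm [ 3.1  1.2 47.4] turn [-0.001  0.004  0.001]
```

```bash
python3 -m inch '2 1 6 0 0 0 85;1 0 8 0 0 0 85;0 0 10 0 0 0 85;0 0 10 0 0 0 85;0 0 6 0 0 0 85;0 0 3 0 0 0 85;0 0 0 0 0 0 85;0 0 0 0 0 0 85'; python3 -c "
from h import *
plan(.601,-.0268,.021,-102.1)"
```

```text
time: 25.75
position: [0.6019, -0.0265, 0.0224]
tool_rot: [-3.123, 0.329, 0.004]
ft_force: [-0.1, -0.5, 0.1]
grip_width: 0.849
t 25.75 pos [ 0.6019 -0.0265  0.0224] grip 0.849 F [-0.1 -0.5  0.1]
now-axes mm [-0.8  0.4  1.4] after-turn mm [-0.8  0.4  1.4] turn [-0.001  0.003  0.001]
```

```bash
python3 -m inch '0 0 0 0 0 0 0;0 0 0 0 0 0 0;0 0 0 0 0 0 0;0 0 0 0 0 0 0;0 0 0 0 0 0 0;0 0 0 0 0 0 0;0 0 0 0 0 0 0;0 0 0 0 0 0 0;0 0 0 0 0 0 0;0 0 0 0 0 0 0' 15;  python3 -c "
from h import *
plan(.601,-.0268,.021,-102.1)"
```

```text
time: 26.75
position: [0.603, -0.0264, 0.0238]
tool_rot: [-3.122, 0.329, -0.0]
ft_force: [-0.2, -0.5, -0.4]
grip_width: 0.401
t 26.75 pos [ 0.603  -0.0264  0.0238] grip 0.401 F [-0.2 -0.5 -0.4]
now-axes mm [-1.9  0.8  2.8] after-turn mm [-1.9  0.8  2.8] turn [-0.002  0.     0.001]
```

```bash
python3 -m inch '0 0 -8 0 0 0 0;0 0 -15 0 0 0 0;0 0 -20 0 0 0 0;0 0 -20 0 0 0 0;0 0 -20 0 0 0 0;0 0 -15 0 0 0 0;0 0 -3 0 0 0 0;0 0 0 0 0 0 0'; python3 -c "
from h import *
plan(.5315,-.293,.12,-102.1);plan(.5315,-.293,.12,-86.7)"
```

```text
time: 27.55
position: [0.6028, -0.0274, 0.1337]
tool_rot: [-3.121, 0.331, -0.002]
ft_force: [0.2, 0.4, -1.1]
grip_width: 0.409
t 27.55 pos [ 0.6028 -0.0274  0.1337] grip 0.409 F [ 0.2  0.4 -1.1]
now-axes mm [-13.9 274.6  12.9] after-turn mm [-14.  274.6  13.7] turn [-0.003 -0.001 -0.   ]
t 27.55 pos [ 0.6028 -0.0274  0.1337] grip 0.409 F [ 0.2  0.4 -1.1]
now-axes mm [-13.9 274.6  12.9] after-turn mm [-86.4 261.   13.7] turn [-0.003 -0.001 -0.269]
```

```bash
python3 -m inch '0 12 0 0 0 0 0;-1 24 0 0 0 0 0;-2 30 0 0 0 0 0;-2 30 0 0 0 0 0;-2 30 0 0 0 0 0;-2 30 0 0 0 0 0;-2 30 0 0 0 0 0;-2 30 0 0 0 0 0;-1 24 0 0 0 0 0;-1 12 0 0 0 0 0;0 0 0 0 0 0 0;0 0 0 0 0 0 0'; python3 -c "
from h import *
plan(.5315,-.293,.13,-102.1)"
```

```text
time: 28.75
position: [0.5207, -0.2848, 0.122]
tool_rot: [-3.123, 0.338, 0.031]
ft_force: [1.0, 0.0, -1.3]
grip_width: 0.399
t 28.75 pos [ 0.5207 -0.2848  0.122 ] grip 0.399 F [ 1.   0.  -1.3]
now-axes mm [12.2  5.7 -8.2] after-turn mm [12.3  5.7 -8. ] turn [ 0.002  0.02  -0.004]
```

```bash
python3 -m inch '6 3 0 .002 .02 0 0;5 2 0 0 0 0 0;0 0 12 0 0 0 0;0 0 15 0 0 0 0;0 0 15 0 0 0 0;0 0 12 0 0 0 0;0 0 4 0 0 0 0;0 0 0 0 0 0 0;0 0 0 0 0 0 0'; python3 -c "
from h import *
plan(.5315,-.293,.0245,-102.1)"
```

```text
time: 29.65
position: [0.5329, -0.2855, 0.0557]
tool_rot: [-3.122, 0.323, 0.003]
ft_force: [-0.1, 0.1, -1.5]
grip_width: 0.404
t 29.65 pos [ 0.5329 -0.2855  0.0557] grip 0.404 F [-0.1  0.1 -1.5]
now-axes mm [ 0.2  7.7 31.2] after-turn mm [ 0.2  7.6 31.2] turn [-0.003  0.002  0.005]
```

```bash
python3 -m inch '0 4 5 0 0 0 0;0 3 6 0 0 0 0;0 0 6 0 0 0 0;0 0 4 0 0 0 0;0 0 3 0 0 0 0;0 0 0 0 0 0 0;0 0 0 0 0 0 0'; python3 -c "
from h import *
plan(.5315,-.293,.0225,-102.1)
s=get_state();im=cams.get_image('wrist')[:,:,::-1].copy()
cv2.imwrite('pics/w3.png',im)"
```

```text
time: 30.35
position: [0.5321, -0.2939, 0.031]
tool_rot: [-3.122, 0.324, -0.001]
ft_force: [0.2, -1.1, -0.6]
grip_width: 0.399
t 30.35 pos [ 0.5321 -0.2939  0.031 ] grip 0.399 F [ 0.2 -1.1 -0.6]
now-axes mm [-0.8 -0.8  8.5] after-turn mm [-0.8 -0.8  8.5] turn [-0.003 -0.     0.004]
```

View pics/w3.png

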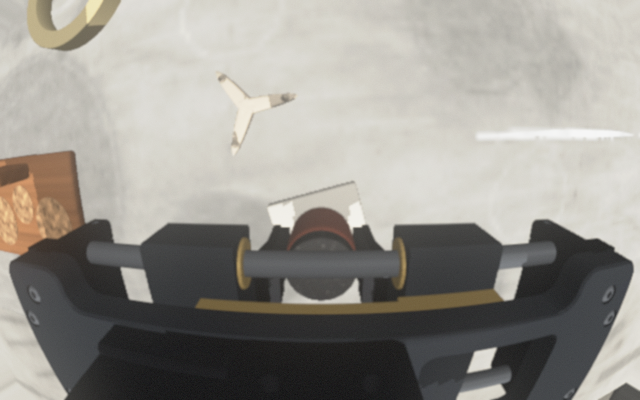

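The pot (320,250) is above the tile, whose far corners show at (268,206) and (355,182). I'll check these against the estimated tile pose.

```bash
python3 -c "
from h import *
s=get_state()
for u in((268,206),(355,182)):print(won(*u,.008,s))
a=.058;Rm=np.array([[np.cos(a),-np.sin(a)],[np.sin(a),np.cos(a)]])
for p in((.025,.029),(.025,-.029)):
    q=np.r_[np.array([.5306,-.2929])+Rm@np.array(p),.008];print(q,wproj(q,s))
crop(cv2.imread('pics/w3.png'),240,160,400,280,5,'w3c.png')"
```

```text
[ 0.55199447 -0.26589975  0.008     ]
[ 0.55595841 -0.32213366  0.008     ]
[ 0.5538769  -0.26249958  0.008     ] [262.14643655 204.23141632]
[ 0.55723902 -0.32040205  0.008     ] [351.86275474 180.55198528]
```

View pics/w3c.png

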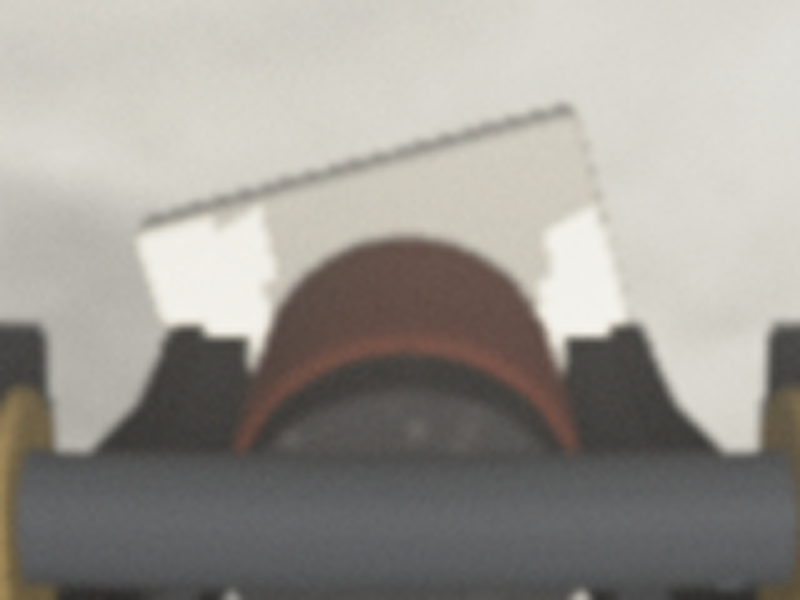

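The two cameras agree within about 3 mm, so the pot is centred. Lowering.

```bash
python3 -m inch '-1 0 3 0 0 0 0;0 0 3 0 0 0 0;0 0 2 0 0 0 0;0 0 0 0 0 0 0;0 0 0 0 0 0 0'; python3 -c "
from h import *
plan(.531,-.294,.0215,-102.1)"
```

```text
time: 30.9
position: [0.5315, -0.2934, 0.0227]
tool_rot: [-3.122, 0.323, -0.002]
ft_force: [-0.1, -0.3, -2.3]
grip_width: 0.401
t 30.90 pos [ 0.5315 -0.2934  0.0227] grip 0.401 F [-0.1 -0.3 -2.3]
now-axes mm [-0.4  0.7  1.2] after-turn mm [-0.4  0.7  1.2] turn [-0.003 -0.001  0.005]
```

```bash
python3 -m inch '0 0 1 0 0 0 0;0 0 0 0 0 0 0;0 0 0.5 0 0 0 0;0 0 0 0 0 0 0'; python3 -c "
from h import *
plan(.531,-.294,.0215,-102.1)"
```

```text
time: 31.3
position: [0.532, -0.2937, 0.0224]
tool_rot: [-3.122, 0.323, -0.004]
ft_force: [-1.0, 0.6, -0.4]
grip_width: 0.397
t 31.30 pos [ 0.532  -0.2937  0.0224] grip 0.397 F [-1.   0.6 -0.4]
now-axes mm [-1.   0.5  0.9] after-turn mm [-0.9  0.5  0.9] turn [-0.003 -0.002  0.005]
```

```bash
python3 -m inch '0 0 0 0 0 0 55;0 0 0 0 0 0 70;0 0 0 0 0 0 80;0 0 0 0 0 0 80;0 0 0 0 0 0 80;0 0 -8 0 0 0 80;0 0 -20 0 0 0 80;0 0 -30 0 0 0 80;0 0 -30 0 0 0 80;0 0 -25 0 0 0 80;0 0 -5 0 0 0 80;0 0 0 0 0 0 80'; python3 -c "
from h import *
plan(.56,.231,.15,-12.1)
s=get_state();im=cams.get_image('wrist')[:,:,::-1].copy();print(wproj((.531,-.2937,.054),s))
cv2.imwrite('pics/w4.png',im);crop(im,240,130,400,250,5,'w4c.png')
cv2.imwrite('pics/s4.png',cams.get_image('scene')[:,:,::-1])"
```

```text
time: 32.5
position: [0.5313, -0.2947, 0.1465]
tool_rot: [-3.122, 0.325, -0.004]
ft_force: [-0.1, 0.4, -0.3]
grip_width: 0.802
t 32.50 pos [ 0.5313 -0.2947  0.1465] grip 0.802 F [-0.1  0.4 -0.3]
now-axes mm [ -80.2 -520.3   -2.3] after-turn mm [520.  -82.1  -3.5] turn [-0.    -0.004 -1.567]
[317.8292719  199.33428503]
```

View pics/w4c.png

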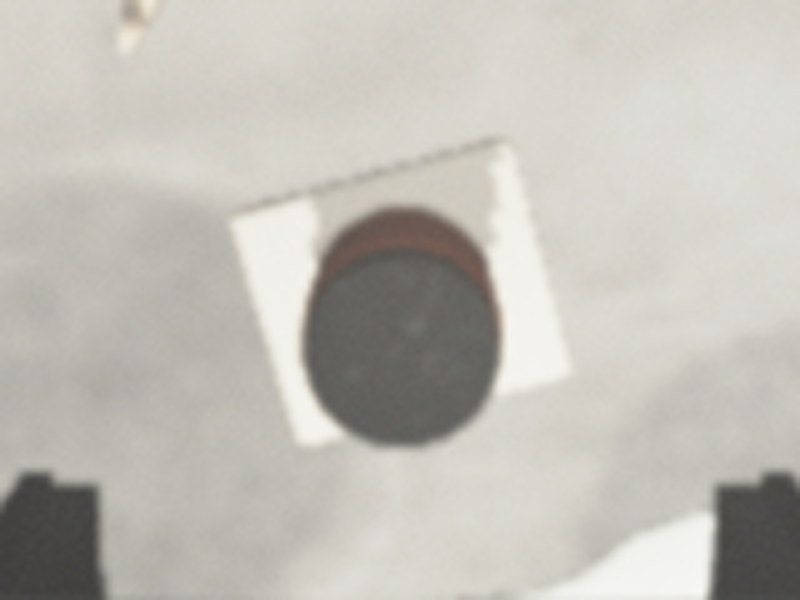

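View pics/s4.png

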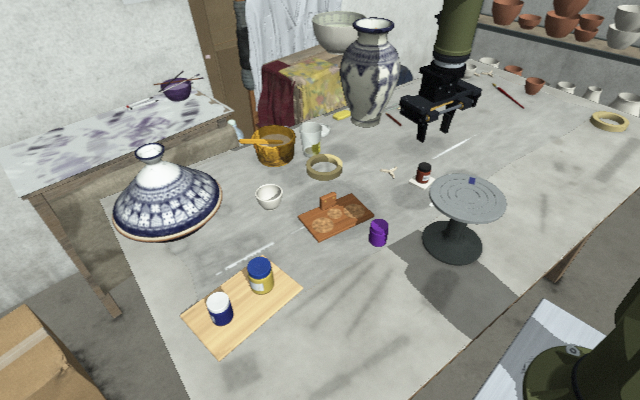

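The small pot stands on the tile (cap centre at crop (402,348), tile corners (232,215), (512,143), (572,372), (300,447)). Both big pots stand on the bat. I'll quantify the offset.

```bash
python3 -c "
from h import *
s=get_state();f=lambda c:((c[0]+.5)/5+239.5,(c[1]+.5)/5+129.5)
T=np.mean([won(*f(c),.008,s) for c in((232,215),(512,143),(572,372),(300,447))],0);P=won(*f((402,348)),.054,s)
print(T,P,P-T)
print(s['joint_positions'])
plan(.56,.231,.16,-12.1)"
```

```text
[ 0.52860477 -0.29502672  0.008     ] [ 0.53033858 -0.29528306  0.054     ] [ 0.00173382 -0.00025634  0.046     ]
[-0.311982    0.40558968  0.97660926  1.69060528 -0.35632415  1.23627095
 -1.03195821]
t 32.60 pos [ 0.5307 -0.2944  0.1452] grip 0.804 F [ 0.   0.3 -0.2]
now-axes mm [ -79.7 -520.2  -13.4] after-turn mm [519.8 -81.5 -14.8] turn [-0.002 -0.003 -1.567]
```

The offset from the tile centre is under 2 mm. Now turning back and going for the large pot.

```bash
python3 -m inch '0 0 -10 0 0 -.14 85;0 0 -5 0 0 -.14 85;0 0 0 0 0 -.14 85;0 0 0 0 0 -.14 85;0 0 0 0 0 -.14 85;0 0 0 0 0 -.14 85;0 0 0 0 0 -.14 85;0 0 0 0 0 -.14 85;0 0 0 0 0 -.14 85;0 0 0 0 0 -.14 85;0 0 0 0 0 -.11 85;0 0 0 0 0 0 85'; python3 -c "
from h import *
plan(.56,.231,.16,-12.1);print(get_state()['joint_positions'])"
```

```text
time: 33.8
position: [0.5204, -0.2877, 0.14]
tool_rot: [-2.415, -1.962, 0.025]
ft_force: [-0.3, -0.5, -0.1]
grip_width: 0.85
t 33.80 pos [ 0.5204 -0.2877  0.14  ] grip 0.850 F [-0.3 -0.5 -0.1]
now-axes mm [516.  -68.  -14.4] after-turn mm [515.5 -70.  -20. ] turn [-0.033 -0.006  0.005]
[-0.10249923  0.32999671  0.68263435  1.68987028 -0.21255719  1.23345999
  0.42526816]
```

```bash
python3 -m inch '0 0 -12 -.033 -.006 .005 85;20 -3 -4 0 0 0 85;35 -5 -3 0 0 0 85;40 -5 -2 0 0 0 85;40 -5 -2 0 0 0 85;40 -5 -1 0 0 0 85;40 -5 -1 0 0 0 85;40 -5 0 0 0 0 85;40 -5 0 0 0 0 85;40 -5 0 0 0 0 85;40 -5 0 0 0 0 85;40 -5 0 0 0 0 85;35 -5 0 0 0 0 85;25 -3 0 0 0 0 85;15 -2 0 0 0 0 85;0 0 0 0 0 0 85;0 0 0 0 0 0 85'; python3 -c "
from h import *
plan(.56,.231,.15,-12.1)"
```

```text
time: 35.5
position: [0.5657, 0.2203, 0.1456]
tool_rot: [-2.486, -1.899, 0.04]
ft_force: [0.7, -0.8, 0.4]
grip_width: 0.851
t 35.50 pos [0.5657 0.2203 0.1456] grip 0.851 F [ 0.7 -0.8  0.4]
now-axes mm [ 8.8 -8.4 -4.3] after-turn mm [ 9.3 -7.8 -4.4] turn [-0.026  0.012 -0.055]
```

```bash
python3 -m inch '5 -4 0 -.026 .012 -.055 85;4 -4 0 0 0 0 85;0 0 10 0 0 0 85;0 0 15 0 0 0 85;0 0 15 0 0 0 85;0 0 10 0 0 0 85;0 0 0 0 0 0 85;0 0 0 0 0 0 85'; python3 -c "
from h import *
plan(.56,.231,.0235,-12.1)"
```

```text
time: 36.3
position: [0.5604, 0.2205, 0.089]
tool_rot: [2.458, 1.954, -0.01]
ft_force: [-0.9, -0.5, 0.3]
grip_width: 0.851
t 36.30 pos [0.5604 0.2205 0.089 ] grip 0.851 F [-0.9 -0.5  0.3]
now-axes mm [10.6 -2.6 65.5] after-turn mm [10.2 -2.6 65.5] turn [-0.002  0.006 -0.016]
```

```bash
python3 -m inch '5 -2 0 0 .006 -.016 85;5 0 6 0 0 0 85;1 0 10 0 0 0 85;0 0 12 0 0 0 85;0 0 12 0 0 0 85;0 0 10 0 0 0 85;0 0 6 0 0 0 85;0 0 3 0 0 0 85;0 0 0 0 0 0 85;0 0 0 0 0 0 85'; python3 -c "
from h import *
plan(.56,.231,.0235,-12.1)"
```

```text
time: 37.3
position: [0.5611, 0.2333, 0.0248]
tool_rot: [-2.44, -1.976, 0.001]
ft_force: [0.7, -1.1, -0.1]
grip_width: 0.849
t 37.30 pos [0.5611 0.2333 0.0248] grip 0.849 F [ 0.7 -1.1 -0.1]
now-axes mm [-2.4 -0.6  1.3] after-turn mm [-2.4 -0.6  1.3] turn [-0.002 -0.001  0.002]
```

```bash
python3 -m inch '-2 -0.5 1 0 0 0 85;0 0 0 0 0 0 85;0 0 0 0 0 0 0;0 0 0 0 0 0 0;0 0 0 0 0 0 0;0 0 0 0 0 0 0;0 0 0 0 0 0 0;0 0 0 0 0 0 0;0 0 0 0 0 0 0;0 0 0 0 0 0 0;0 0 0 0 0 0 0' 15; python3 -c "
from h import *
plan(.56,.231,.0235,-12.1)"
```

```text
time: 38.4
position: [0.5614, 0.2318, 0.0257]
tool_rot: [-2.441, -1.976, -0.004]
ft_force: [0.7, 0.2, -0.1]
grip_width: 0.547
t 38.40 pos [0.5614 0.2318 0.0257] grip 0.547 F [ 0.7  0.2 -0.1]
now-axes mm [-1.  -1.2  2.2] after-turn mm [-1.  -1.2  2.2] turn [ 0.001 -0.003  0.001]
```

```bash
python3 -m inch '0 0 -8 0 0 0 0;0 0 -15 0 0 0 0;0 0 -20 0 0 0 0;0 0 -20 0 0 0 0;0 0 -20 0 0 0 0;0 0 -20 0 0 0 0;0 0 -10 0 0 0 0;0 0 0 0 0 0 0'; python3 -c "
from h import *
plan(.5754,-.0655,.15,-12.1)"
```

```text
time: 39.2
position: [0.5619, 0.2313, 0.1498]
tool_rot: [-2.442, -1.975, -0.01]
ft_force: [-0.5, -0.3, -0.4]
grip_width: 0.547
t 39.20 pos [0.5619 0.2313 0.1498] grip 0.547 F [-0.5 -0.3 -0.4]
now-axes mm [-287.4   75.2   -1.5] after-turn mm [-2.874e+02  7.540e+01 -2.000e-01] turn [ 0.003 -0.006  0.001]
```

```bash
python3 -m inch '-12 3 0 0 -.005 0 0;-25 6.5 0 0 0 0 0;-30 8 -1 0 0 0 0;-30 8 -1 0 0 0 0;-30 8 -1 0 0 0 0;-30 8 -1 0 0 0 0;-30 8 -1 0 0 0 0;-30 8 -1 0 0 0 0;-25 6.5 -1 0 0 0 0;-12 3 0 0 0 0 0;0 0 0 0 0 0 0;0 0 0 0 0 0 0'; python3 -c "
from h import *
plan(.5754,-.0655,.15,-12.1)"
```

```text
time: 40.4
position: [0.5646, -0.05, 0.1456]
tool_rot: [-2.442, -1.969, 0.031]
ft_force: [0.5, 0.1, -0.7]
grip_width: 0.549
t 40.40 pos [ 0.5646 -0.05    0.1456] grip 0.549 F [ 0.5  0.1 -0.7]
now-axes mm [-12.9  13.7  -4.5] after-turn mm [-12.9  13.8  -4.4] turn [-0.016  0.013 -0.002]
```

```bash
python3 -m inch '-7 7 0 -.016 .013 0 0;-6 6 0 0 0 0 0;0 0 10 0 0 0 0;0 0 15 0 0 0 0;0 0 15 0 0 0 0;0 0 15 0 0 0 0;0 0 12 0 0 0 0;0 0 6 0 0 0 0;0 0 0 0 0 0 0;0 0 0 0 0 0 0'; python3 -c "
from h import *
plan(.5754,-.0655,.0285,-12.1)"
```

```text
time: 41.4
position: [0.5741, -0.0588, 0.0629]
tool_rot: [-2.431, -1.982, 0.002]
ft_force: [0.7, 0.4, -0.8]
grip_width: 0.551
t 41.40 pos [ 0.5741 -0.0588  0.0629] grip 0.551 F [ 0.7  0.4 -0.8]
now-axes mm [-6.4  2.8 34.4] after-turn mm [-6.3  2.7 34.4] turn [-0.005 -0.002  0.008]
```

```bash
python3 -m inch '-3 1.5 5 -.005 0 .008 0;-3 1 6 0 0 0 0;0 0 7 0 0 0 0;0 0 6 0 0 0 0;0 0 4 0 0 0 0;0 0 0 0 0 0 0;0 0 0 0 0 0 0'; python3 -c "
from h import *
plan(.5754,-.0655,.0275,-12.1)"
```

```text
time: 42.1
position: [0.5768, -0.066, 0.034]
tool_rot: [2.443, 1.973, 0.008]
ft_force: [0.3, 0.4, -0.1]
grip_width: 0.551
t 42.10 pos [ 0.5768 -0.066   0.034 ] grip 0.551 F [ 0.3  0.4 -0.1]
now-axes mm [ 0.1 -1.5  6.5] after-turn mm [ 0.2 -1.5  6.5] turn [ 0.004 -0.003 -0.001]
```

```bash
python3 -m inch '0 -1 3 0 0 0 0;0 0 2 0 0 0 0;0 0 1 0 0 0 0;0 0 0 0 0 0 0;0 0 0 0 0 0 0'; python3 -c "
from h import *
plan(.5754,-.0655,.0275,-12.1)"
```

```text
time: 42.6
position: [0.5763, -0.0655, 0.028]
tool_rot: [2.442, 1.973, 0.009]
ft_force: [0.8, 0.8, -0.1]
grip_width: 0.545
t 42.60 pos [ 0.5763 -0.0655  0.028 ] grip 0.545 F [ 0.8  0.8 -0.1]
now-axes mm [-0.2 -0.8  0.5] after-turn mm [-0.2 -0.8  0.5] turn [ 0.005 -0.003 -0.001]
```

```bash
python3 -m inch '0 0 1 0 0 0 0;0 0 0 0 0 0 0;0 0 0.7 0 0 0 0;0 0 0 0 0 0 0';
```

```text
time: 43.0
position: [0.5769, -0.0655, 0.0278]
tool_rot: [2.442, 1.973, 0.011]
ft_force: [-0.3, -0.6, -0.3]
grip_width: 0.545
```

Descent has stalled, so the pot is on the pad. Releasing and going back for the medium.

```bash
python3 -m inch '0 0 0 0 0 0 65;0 0 0 0 0 0 80;0 0 0 0 0 0 85;0 0 0 0 0 0 85;0 0 0 0 0 0 85;0 0 -8 0 0 0 85;0 0 -20 0 0 0 85;0 0 -30 0 0 0 85;0 0 -30 0 0 0 85;0 0 -20 0 0 0 85;0 0 -5 0 0 0 85;0 0 0 0 0 0 85'; python3 -c "
from h import *
plan(.5553,.3305,.15,-12.1)"
```

```text
time: 44.2
position: [0.5758, -0.0663, 0.1463]
tool_rot: [2.443, 1.972, 0.01]
ft_force: [-0.1, 0.4, 0.0]
grip_width: 0.856
t 44.20 pos [ 0.5758 -0.0663  0.1463] grip 0.856 F [-0.1  0.4  0. ]
now-axes mm [ 383.5 -103.7   -3. ] after-turn mm [ 383.7 -103.2   -3.7] turn [ 0.006 -0.004 -0.001]
```

```bash
python3 -m inch '20 -5 -2 .006 -.004 0 85;35 -9.5 -2 0 0 0 85;40 -11 -2 0 0 0 85;40 -11 -1 0 0 0 85;40 -11 -1 0 0 0 85;40 -11 -1 0 0 0 85;40 -11 -1 0 0 0 85;40 -11 0 0 0 0 85;40 -11 0 0 0 0 85;25 -7 0 0 0 0 85;15 -4 0 0 0 0 85;0 0 0 0 0 0 85;0 0 0 0 0 0 85'; python3 -c "
from h import *
plan(.5553,.3305,.15,-12.1)"
```

```text
time: 45.5
position: [0.5471, 0.3301, 0.1367]
tool_rot: [-2.449, -1.962, 0.04]
ft_force: [0.1, 0.4, -0.4]
grip_width: 0.847
t 45.50 pos [0.5471 0.3301 0.1367] grip 0.847 F [ 0.1  0.4 -0.4]
now-axes mm [  1.9   7.7 -13.5] after-turn mm [  2.1   7.9 -13.3] turn [-0.019  0.018 -0.009]
```

```bash
python3 -m inch '2 7 0 -.019 .018 -.009 85;0 0 0 0 0 0 85;0 0 10 0 0 0 85;0 0 15 0 0 0 85;0 0 15 0 0 0 85;0 0 10 0 0 0 85;0 0 4 0 0 0 85;0 0 0 0 0 0 85;0 0 0 0 0 0 85'; python3 -c "
from h import *
plan(.5553,.3305,.0215,-12.1)"
```

```text
time: 46.4
position: [0.5567, 0.3214, 0.0762]
tool_rot: [2.451, 1.961, -0.002]
ft_force: [0.1, 0.7, 0.8]
grip_width: 0.848
t 46.40 pos [0.5567 0.3214 0.0762] grip 0.848 F [0.1 0.7 0.8]
now-axes mm [ 8.7 -3.5 54.7] after-turn mm [ 8.6 -3.3 54.7] turn [ 0.001  0.003 -0.01 ]
```

```bash
python3 -m inch '5 -3 0 0 0 -.01 85;3 0 5 0 0 0 85;1 0 10 0 0 0 85;0 0 12 0 0 0 85;0 0 10 0 0 0 85;0 0 8 0 0 0 85;0 0 4 0 0 0 85;0 0 0 0 0 0 85;0 0 0 0 0 0 85'; python3 -c "
from h import *
plan(.5553,.3305,.0215,-12.1)"
```

```text
time: 47.3
position: [0.5558, 0.3324, 0.023]
tool_rot: [2.439, 1.976, -0.001]
ft_force: [-0.6, 0.1, -0.2]
grip_width: 0.85
t 47.30 pos [0.5558 0.3324 0.023 ] grip 0.850 F [-0.6  0.1 -0.2]
now-axes mm [-2.  -0.1  1.5] after-turn mm [-2.  -0.   1.5] turn [0.002 0.002 0.002]
```

```bash
python3 -m inch '-2 0 1 0 0 0 85;0 0 0 0 0 0 85;0 0 0 0 0 0 0;0 0 0 0 0 0 0;0 0 0 0 0 0 0;0 0 0 0 0 0 0;0 0 0 0 0 0 0;0 0 0 0 0 0 0;0 0 0 0 0 0 0;0 0 0 0 0 0 0;0 0 0 0 0 0 0;0 0 0 0 0 0 0' 15; python3 -c "
from h import *
plan(.5553,.3305,.0215,-12.1)"
```

```text
time: 48.5
position: [0.5565, 0.3308, 0.024]
tool_rot: [2.439, 1.975, 0.004]
ft_force: [0.5, 0.0, 0.9]
grip_width: 0.47
t 48.50 pos [0.5565 0.3308 0.024 ] grip 0.470 F [0.5 0.  0.9]
now-axes mm [-0.6 -1.1  2.5] after-turn mm [-0.6 -1.1  2.5] turn [ 0.004 -0.     0.002]
```

```bash
python3 -m inch '0 0 -8 0 0 0 0;0 0 -15 0 0 0 0;0 0 -20 0 0 0 0;0 0 -20 0 0 0 0;0 0 -20 0 0 0 0;0 0 -20 0 0 0 0;0 0 -8 0 0 0 0;0 0 0 0 0 0 0'; python3 -c "
from h import *
plan(.5942,.0236,.15,-12.1)"
```

```text
time: 49.3
position: [0.5568, 0.3309, 0.1459]
tool_rot: [2.44, 1.975, 0.009]
ft_force: [-0.2, 0.3, -1.2]
grip_width: 0.473
t 49.30 pos [0.5568 0.3309 0.1459] grip 0.473 F [-0.2  0.3 -1.2]
now-axes mm [-292.7  100.7   -4.2] after-turn mm [-292.6  101.    -4.1] turn [ 0.006 -0.003  0.001]
```

```bash
python3 -m inch '-12 4 0 0 -.005 0 0;-25 8.5 -1 0 0 0 0;-30 10 -1 0 0 0 0;-30 10 -1 0 0 0 0;-30 10 -1 0 0 0 0;-30 10 -1 0 0 0 0;-30 10 -1 0 0 0 0;-30 10 -1 0 0 0 0;-25 8.5 -1 0 0 0 0;-15 5 0 0 0 0 0;0 0 0 0 0 0 0;0 0 0 0 0 0 0'; python3 -c "
from h import *
plan(.5942,.0236,.15,-12.1)"
```

```text
time: 50.5
position: [0.5784, 0.0384, 0.1427]
tool_rot: [2.445, 1.968, -0.037]
ft_force: [0.2, 0.3, -0.1]
grip_width: 0.47
t 50.50 pos [0.5784 0.0384 0.1427] grip 0.470 F [ 0.2  0.3 -0.1]
now-axes mm [-11.2  18.5  -7.3] after-turn mm [-11.2  18.5  -7.3] turn [-0.013  0.02  -0.004]
```

```bash
python3 -m inch '-6 9 0 -.013 .02 0 0;-5 9 0 0 0 0 0;0 0 10 0 0 0 0;0 0 15 0 0 0 0;0 0 15 0 0 0 0;0 0 15 0 0 0 0;0 0 12 0 0 0 0;0 0 6 0 0 0 0;0 0 0 0 0 0 0;0 0 0 0 0 0 0'; python3 -c "
from h import *
plan(.5942,.0236,.0265,-12.1)"
```

```text
time: 51.5
position: [0.5891, 0.0321, 0.0576]
tool_rot: [-2.43, -1.979, 0.013]
ft_force: [-0.7, 0.3, -0.6]
grip_width: 0.472
t 51.50 pos [0.5891 0.0321 0.0576] grip 0.472 F [-0.7  0.3 -0.6]
now-axes mm [-7.2  7.  31. ] after-turn mm [-7.2  6.7 31.1] turn [-0.011  0.002  0.007]
```

```bash
python3 -m inch '-4 3 5 -.011 .002 .007 0;-3 3 6 0 0 0 0;0 0 7 0 0 0 0;0 0 4 0 0 0 0;0 0 2 0 0 0 0;0 0 0 0 0 0 0;0 0 0 0 0 0 0'; python3 -c "
from h import *
plan(.5942,.0236,.0258,-12.1)"
```

```text
time: 52.2
position: [0.5955, 0.0229, 0.0333]
tool_rot: [2.443, 1.972, 0.006]
ft_force: [-0.1, 0.2, -0.8]
grip_width: 0.472
t 52.20 pos [0.5955 0.0229 0.0333] grip 0.472 F [-0.1  0.2 -0.8]
now-axes mm [ 0.4 -1.5  7.5] after-turn mm [ 0.4 -1.4  7.5] turn [ 0.004 -0.002 -0.001]
```

```bash
python3 -m inch '0 -1 3 0 0 0 0;0 0 2 0 0 0 0;0 0 2 0 0 0 0;0 0 0 0 0 0 0;0 0 0.7 0 0 0 0;0 0 0 0 0 0 0;0 0 0 0 0 0 0'; python3 -c "
from h import *
plan(.5942,.0236,.0258,-12.1)"
```

```text
time: 52.9
position: [0.5953, 0.0237, 0.0261]
tool_rot: [2.442, 1.972, 0.009]
ft_force: [0.2, 0.7, -0.8]
grip_width: 0.473
t 52.90 pos [0.5953 0.0237 0.0261] grip 0.473 F [ 0.2  0.7 -0.8]
now-axes mm [-0.3 -1.   0.3] after-turn mm [-0.3 -1.   0.3] turn [ 0.006 -0.003 -0.001]
```

```bash
python3 -m inch '0 0 0.7 0 0 0 0;0 0 0 0 0 0 0;0 0 0 0 0 0 60;0 0 0 0 0 0 75;0 0 0 0 0 0 85;0 0 0 0 0 0 85;0 0 0 0 0 0 85;0 0 -8 0 0 0 85;0 0 -20 0 0 0 85;0 0 -30 0 0 0 85;0 0 -30 0 0 0 85;0 0 -20 0 0 0 85'; python3 -m inch '20 0 0 0 0 0 85;40 0 0 0 0 0 85;40 0 0 0 0 0 85;40 0 0 0 0 0 85;40 0 0 0 0 0 85;40 0 0 0 0 0 85;20 0 0 0 0 0 85;0 0 0 0 0 0 85;0 0 0 0 0 0 85'; python3 -c "
from h import *
for n in('top','scene'):cv2.imwrite(f'pics/{n}5.png',cams.get_image(n)[:,:,::-1])
t=cv2.imread('pics/top5.png');crop(t,280,170,400,270,6,'t5.png')"
```

```text
time: 54.1
position: [0.5921, 0.023, 0.1353]
tool_rot: [-2.445, -1.973, 0.001]
ft_force: [-0.8, -0.0, 0.3]
grip_width: 0.848
time: 55.0
position: [0.65, 0.2631, 0.148]
tool_rot: [2.446, 1.961, 0.021]
ft_force: [-0.0, -1.1, 0.2]
grip_width: 0.851
```

View pics/t5.png

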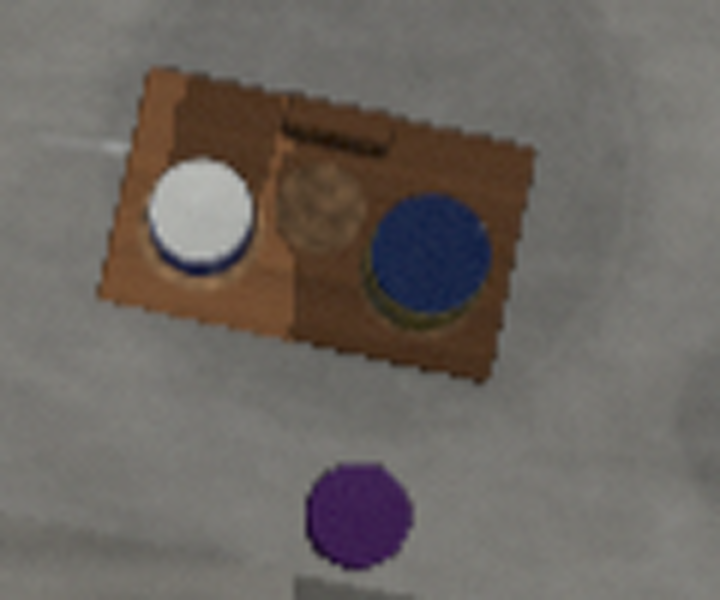

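View pics/scene5.png

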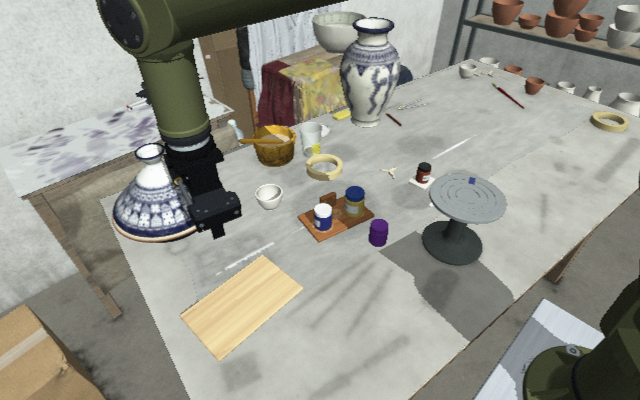

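View pics/top5.png

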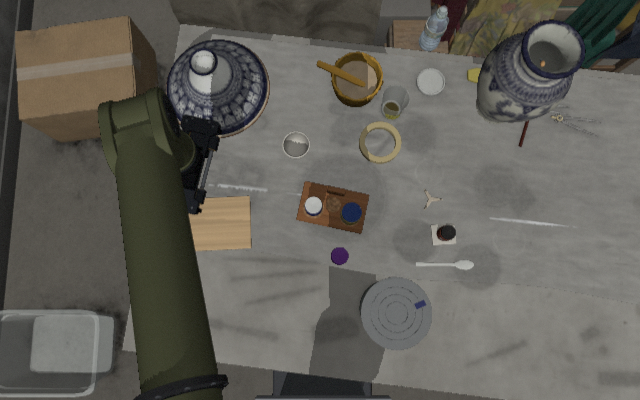

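Both caps are back where they started: white at crop (201,212) from (200,213), blue (431,253) from (431,258). The small pot is on the tile, and the bowl and tape are unmoved. The gripper is near the patterned lid, so I'll back it off before handing in.

```bash
python3 -m inch '0 -10 -5 0 0 0 85;0 -25 -5 0 0 0 85;0 -25 -5 0 0 0 85;0 -25 -5 0 0 0 85;0 -10 0 0 0 0 85;0 0 0 0 0 0 85;0 0 0 0 0 0 85;0 0 0 0 0 0 85;0 0 0 0 0 0 85'; python3 -c "
from h import *
for n in('top','scene'):cv2.imwrite(f'pics/{n}6.png',cams.get_image(n)[:,:,::-1])
crop(cv2.imread('pics/scene6.png'),100,100,500,360,2,'s6.png')
f=lambda c:((c[0]+.5)/6+279.5,(c[1]+.5)/6+169.5)
for n,a,b,z in(('med',(200,213),(201,212),.063),('large',(431,258),(431,253),.072)):print(n,(onz('top',*f(b),z)-onz('top',*f(a),z))*1000)
print(np.abs(get_state()['qd']).max())"
```

```text
time: 56.0
position: [0.5556, 0.2705, 0.1701]
tool_rot: [2.463, 1.935, 0.022]
ft_force: [0.5, 0.6, -0.4]
grip_width: 0.848
med [ 0.39306236 -0.38916393  0.        ]
large [ 1.94123399 -0.02231686  0.        ]
0.006914310416338618
```

View pics/s6.png

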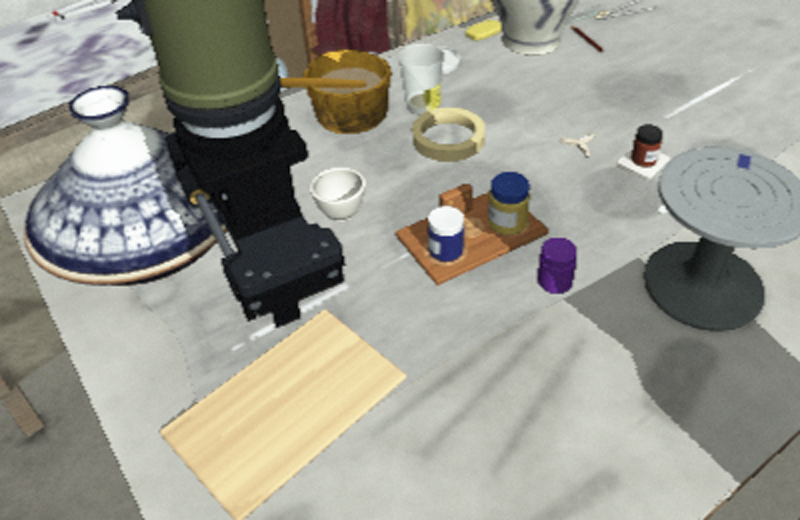

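All three pots are upright and in place, and the arm is clear with no contact force. Handing in.

```bash
python3 -c "
from bench import job
print(job.close_job())"
```

```text
the job is handed in; nothing more can be done
None
```

The job is done and handed in at about 56 s of the 128 s allowed; no verdict is reported. I moved the medium and then the large pot onto the plywood board, stood the small pot on the cream tile, and put the large and then the medium pot back on their own pads.

My last checks from the camera pictures showed:
- **Small pot:** upright and about 2 mm from the tile's centre. The wrist and top cameras disagreed by up to about 3 mm there, well inside the 13 mm limit.
- **Large and medium pots:** upright, about 2 mm and 0.6 mm from where they started.
- **Bystanders:** the bowl, tape roll and purple look-alike looked unmoved, judged by eye only.
- **Arm:** clear and at rest, with only sensor noise (about 1 N) on the wrist force. That noise was too large to feel the pots touch down, so I took each set-down from the height and the descent stopping.

No check failed.

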